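# Power the test track and hold the tester on its rails

### The job

Check that the short test track on the plywood service board gets power at its feeder clip: first turn the dial of the controller on that board a quarter turn clockwise from its zero stop, then take the track tester out of its dock. Hold the tester upright on the test track right at the feeder clip, its broad side square across the track so that each of its two spring pins stands on one rail, and press gently: both pins about halfway in, not to their stops. Finish while holding it there for the reading (do not let go or put it down), with the dial left as set and the other things on the board undisturbed.

Things in the scene. Friction and masses are not known exactly. Their poses are not given: they have to be found in the camera images.
- controller: Track power controller, grey case 74 mm deep (its x) by 112 mm wide (its y) by 71 mm high with the dial, screwed to the service board, left or right of the test track. Origin: centre of its underside, on the board; z up. Its round red dial is its only moving part.
- dial_grip (a point): Point inside the dial on its turning axis. The dial is a round red knob, 33 mm in diameter, on the case's sloping top; the axis leans 14.5 deg toward the controller's -x: outward direction (-0.25, 0, 0.97) in the axes of controller. The dial's top lies about 5 mm further out than this point, the case's face about 10 mm further in. The point's own axes turn with the dial.
- controller_knob (a joint): Angle of the dial, rad: 0 at the zero stop, grows clockwise as seen from above, up to 4.71. It starts between 0 and 0.2, turns easily (about 0.02 N m of friction) and stays where it is left. A quarter turn is 1.57.
- track: The test track: straight piece of dark model track, 40 mm wide, 175 mm long, fixed to the board. Origin: centre of its underside, on the board (board top 26 mm above the table). Its y axis runs along the rails; the two rails lie at x = +8.25 and -8.25 mm, their tops at z = 11 mm, the sleepers a little lower.
- feeder_clip: The clip that marks the spot: white plastic housing (16 x 22 x 10 mm, two brass screws) beside the track on its +x side, its centre 27 mm from the track's centre line, with a strap across between the rails. Same axes as the track; origin at the board's top on the track's centre line, at the middle of the strap: the tester's middle belongs above it. Fixed; nothing of it stands above the rail tops.
- dock: The tester's dock: grey upright pocket, 54 x 42 mm outside, rim 49 mm above the board, on a black foot 74 x 64 mm, screwed to the board. Origin: centre of its underside, on the board. The tester hangs upright in it by its finger guard (tester origin 9 mm above the dock's), with 2 mm of play all round; lift it straight up by 50 mm to clear the rim.
- tester: Track tester, 110 mm tall, 0.11 kg. Origin midway between the tips of its two free pins; z up along the tool, x along the line of pins (broad side). Over z: pins 0-14 mm, body up to 34 x 22 mm to 40, black finger guard 46 x 34 at 40-45, black grip 30 (x) by 20 (y), flat-sided, 45-98, grey head 36 x 24 to 110. Grip it from above; either pin may stand on either rail.
- pin_a (a joint): How far the pin at x = +8.25 mm of the tester is pushed in, m: 0 free, 0.008 at its stop. Each pin has a brass foot 6 mm in diameter; its spring gives 0.4 N at first and 0.4 N more per mm (about 2 N halfway in).
- pin_b (a joint): The same for the pin at x = -8.25 mm.
- screwdriver: Yellow-handled screwdriver lying on the board, 146 mm long, 22 mm thick. Origin: centre of its underside. Leave alone.
- terminal_block: Off-white terminal strip, 60 x 17 x 17 mm. Origin: centre of its underside. Leave alone.
- pocket_tape: Yellow pocket tape measure standing on its base, 28 x 64 x 48 mm. Origin: centre of its underside. Leave alone.
- paint_pot_brown: Brown enamel pot with white cap, 33 mm in diameter, 30 mm tall. Origin: centre of its underside. Leave alone.
- paint_pot_green: Green enamel pot with white cap, 33 mm in diameter, 30 mm tall. Origin: centre of its underside. Leave alone.
- glue_bottle: Glue bottle standing upright, 34 mm in diameter, 104 mm tall. Origin: centre of its underside. Leave alone.
- spool: Wire spool standing on its flange, 58 mm in diameter, 52 mm tall. Origin: centre of its underside. Leave alone.

How it is judged:
By the outcome, as a careful person would: the job done as asked, in the order asked, and still so for the second after the job is handed in, while the arm keeps its last pose, push and grip.
It also fails if it takes over 56 s, if anything falls off the work surface, if the arm or the gripper's body presses on something with over 40 N, if the wrist force passes 120 N, or if a joint passes its speed limit or range.

### The arm

A 7-joint arm with a two-finger parallel gripper is mounted at the origin on a cart in front of the work surface, level with it; the furniture and walls round the work are solid. World frame = base frame: x ahead of the robot, y to its left, z up, the work surface at z = 0. Lengths are in m, angles in rad, forces in N, time in s.
With the tool pointing down it reaches from about 0.425 to 0.95 m from the base axis. Payload 16.7 kg.
Tool frame: the origin (TCP) lies on the centre line of the jaws, within the pads' length; the fingertips stand tips_ahead ahead of it and the grasp point (between the pads) lies 11 mm behind it (tips_ahead is the distance from the TCP to the fingertips, in m); z points along the fingers, y is the line along which they close (so a half turn about z gives the same grasp; the last joint's range is limited). The gripper opens to 94 mm and grips with 3 to 60 N. Pads are 16 mm wide; open, the fingers measure 119 mm over their backs; the gripper's body (75 mm by 177 mm) begins 78 mm behind the grasp point.
Start: joints at [1.018, 0.426, 0.074, 1.606, -0.034, 1.111, -0.067], TCP at [0.265, -0.621, 0.213] pointing down, gripper open.
Joint ranges: [-2.85, 2.85], [-0.5, 2.14], [-1.23, 1.37], [0.21, 2.46], [-1.02, 4.16], [0.16, 2.05], [-2.73, 2.73]. Speed limits (rad/s): [1.89, 1.89, 2.39, 2.39, 3.01, 3.01, 3.01].

### API

Orientations are given as [roll, pitch, yaw] about the fixed x, y, z axes, in that order (R = Rz(yaw) Ry(pitch) Rx(roll)).
In Python, from station import get_state, get_image, sign_off, recognise, tips_ahead gives the robot as it stands.
- The arm moves only by the shell command python3 -m creep 'ROWS' [FORCE]. ROWS is JSON, a list of rows, each a list of 3 entries, a list of its own where there are three numbers: the turn, a rotation vector about the tool's x, y, z in rad, then the shift along the tool's x, y, z in mm, then the finger opening in mm, from 0 to 94. A call has 1 to 10 rows; each row is the pose to reach, as a shift and turn from the pose commanded when the call began, along the tool's axes at that moment; what a row does not reach only later rows make up. A row lasts 1/10 s, in which the tool goes at most 50 mm and 8.59 degrees, less where a joint would pass 70% of its speed; a pose out of reach is approached as far as the arm can. A call with a gripper value outside its range is refused whole. The fingers move at their own pace and stop on an object; FORCE is the grip in N (left out, the last holds). Time passes only in rows, so rows that repeat a pose let the fingers close. It gives the time, the measured TCP pose, the force, the opening and the grip force at its end, in the units of the state.
- get_state(): the state, without advancing time (a new reading comes with each control period).
- get_image(name): name is "scene" or "top"; returns a dict with "pixels" (384x512x3 uint8, blue, green, red), "range_z" (384x512 float32, m along the optical axis (not along the pixel's ray), 0 where there is no reading), "camera_matrix" (3x3 intrinsics, pixels), "extrinsics" (4x4, takes a point from camera to world coordinates). Camera axes: x right, y down, z forward; pixel columns grow to the right and rows downward; lengths in m; the calibration is good to about 2 mm. A picture is of the moment at which its call begins.
- sign_off(): hands the job in; it is judged then, once.
Trained networks look in a picture, given as the dict that the camera call returned (one of the last four; its "shot" number tells which), for a name from the list of things; names that differ only in an ending like _2 or _b are one class to them, and where a whole thing is asked for, a point or a joint stands for the part that bears it (a point fixed in the world has none). Each returns a list of dicts, best first, with "score" (0 to 1); they miss things now and then, are a little off and sometimes report something else, mostly with a low value. They report only what shows in the picture. A call takes as long as a camera call.
- recognise(picture, label): "position" ([column, row] in pixels, amid what is visible of it).
The state is a dict: "time_s": time; "q": joint angles; "joint_velocities": joint speeds; "tau": joint torques, N m; "eef_pos": TCP position; "orientation": TCP orientation; "wrist_force": force on the tool from outside, world axes, zero at the start; "moment": the same for the moment, N m; "grip_width": finger opening in m; "grasp_force": force on a finger pad.
Only numpy, scipy, OpenCV 4.12 (cv2) and the standard library are available. Lean on these libraries where they do the work, as an engineer would, in place of code of your own. Each camera call takes 0.05 s, during which the arm holds its last target. There are 200 camera calls.

## Working session

There is one attempt and no reset: what is moved stays moved. The work goes in short steps, Python scripts to look and compute and a shell command to move; the robot and the scene stay as the last step left them, time stands still between calls to the robot, and variables do not carry over. Pictures are saved under pics/ and viewed, at most 10 in all, crops included, and the job is handed in when it is done.

```bash
ls; mkdir -p pics
cat > h.py <<'E'
import numpy as np, cv2
from station import *
from scipy.spatial.transform import Rotation as R
def px2w(im,u,v,z=None):
    K,E=im["camera_matrix"],im["extrinsics"]
    d=np.linalg.inv(K)@[u,v,1]
    if z is None: # depth
        r=im["range_z"][int(round(v)),int(round(u))]; return (E@np.r_[d*r,1])[:3]
    d=E[:3,:3]@d; o=E[:3,3]; return o+d*(z-o[2])/d[2]
def cloud(im):
    K,E=im["camera_matrix"],im["extrinsics"]
    v,u=np.mgrid[:384,:512]; r=im["range_z"]
    p=np.stack([(u-K[0,2])/K[0,0]*r,(v-K[1,2])/K[1,1]*r,r],-1)
    return p@E[:3,:3].T+E[:3,3]
E
python3 - <<'E'
from h import *
np.set_printoptions(precision=4,suppress=True)
s=get_state(); print({k:np.round(v,4) for k,v in s.items()}, tips_ahead)
for n in ("scene","top"):
    im=get_image(n); cv2.imwrite(f"pics/{n}0.png",im["pixels"]); print(n,im["extrinsics"],im["camera_matrix"])
    for l in ["controller","dial_grip","track","feeder_clip","dock","tester","screwdriver","terminal_block","pocket_tape","paint_pot_brown","glue_bottle","spool"]:
        r=recognise(im,l)
        for q in r[:2]:
            print(l,round(q["score"],2),np.round(q["position"],1),px2w(im,*q["position"]))
E
```

```text
pics
{'time_s': np.float64(0.0), 'q': array([ 1.0185,  0.4267,  0.0739,  1.6066, -0.0341,  1.1108, -0.0671]), 'joint_velocities': array([ 0.002 , -0.002 , -0.0008,  0.0015, -0.0007, -0.0023,  0.0016]), 'tau': array([ -0.0019, -93.5805,   3.6665, -45.4186,  -0.0488,   0.0202,
         0.0001]), 'eef_pos': array([ 0.2644, -0.6206,  0.2128]), 'orientation': array([-3.1403,  0.0001,  0.4028]), 'wrist_force': array([-0.2335, -0.4847,  0.0821]), 'moment': array([-0.0055, -0.0419,  0.0151]), 'grasp_force': np.float64(0.0), 'grip_width': np.float64(0.0941)} 0.008
scene [[-0.8571 -0.3068  0.4138 -0.005 ]
 [-0.515   0.4896 -0.7036  0.8705]
 [ 0.0133 -0.8162 -0.5777  0.8148]
 [ 0.      0.      0.      1.    ]] [[352.1251   0.     254.9332]
 [  0.     352.1251 187.6584]
 [  0.       0.       1.    ]]
controller 0.84 [284.6 164.7] [ 0.509  -0.2369  0.0708]
dial_grip 0.5 [283.7 154.9] [ 0.5322 -0.2713  0.0924]
track 0.84 [246.8 208.3] [0.5113 0.0468 0.0374]
dock 0.69 [189.3 259.2] [0.5183 0.3503 0.0512]
tester 0.9 [192.1 241.7] [0.5138 0.3347 0.1106]
pocket_tape 0.53 [245.3 255.2] [0.3794 0.2654 0
[... 324 characters left out ...]
   0.     261.196 ]
 [  0.     394.4491 190.0023]
 [  0.       0.       1.    ]]
dial_grip 0.6 [354.  158.1] [ 0.534  -0.2807  0.0888]
track 0.93 [242.9 174.5] [0.5271 0.0414 0.0294]
feeder_clip 0.63 [228.3 169.8] [0.5447 0.0838 0.031 ]
dock 0.53 [151.  185.8] [0.5051 0.3052 0.0703]
tester 0.68 [140. 180.] [0.5072 0.3168 0.1373]
terminal_block 0.47 [224.8 224.3] [0.3816 0.1045 0.0356]
pocket_tape 0.7 [179.  225.5] [0.3839 0.2292 0.0742]
pocket_tape 0.59 [245.6 176.1] [0.5206 0.0337 0.033 ]
glue_bottle 0.69 [126.1 228. ] [0.3885 0.3751 0.0785]
glue_bottle 0.55 [141.5 178. ] [0.5178 0.3183 0.1174]
spool 0.65 [376.5 208.2] [ 0.3871 -0.3297  0.0711]
spool 0.2 [141.2 175.4] [0.5201 0.3137 0.1359]
```

Run:
```python
import cv2
a=cv2.imread("pics/top0.png")[110:270,90:430]; cv2.imwrite("pics/top0c.png",cv2.resize(a,None,fx=2.35,fy=2.35,interpolation=cv2.INTER_CUBIC))
a=cv2.imread("pics/scene0.png")[110:320,130:390]; cv2.imwrite("pics/scene0c.png",cv2.resize(a,None,fx=2.8,fy=2.8,interpolation=cv2.INTER_CUBIC))
```

```text
(no output)
```

View pics/top0c.png

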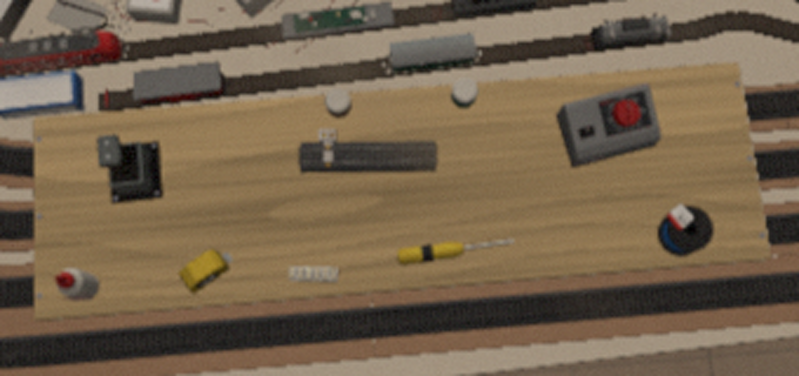

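View pics/scene0c.png

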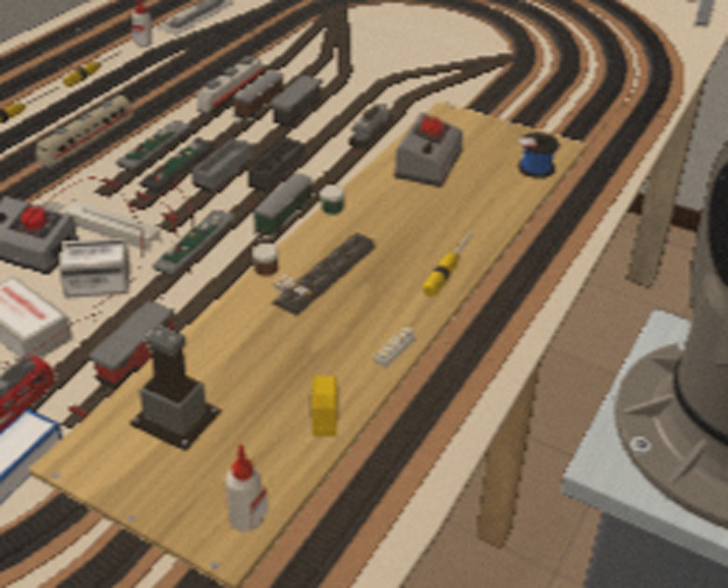

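The top crop shows the track centred at about (368,156), with the clip and strap at (328,142). The dial is at (627,113), the dock at (135,170) with the tester head at (108,150), and the pots lie behind the track. The scene view agrees. Next I'll take precise measurements.

```bash
cat > m.py <<'E'
from h import *
np.set_printoptions(precision=4,suppress=True)
for n in ("scene","top"):
    im=get_image(n); P=cloud(im); x,y,z=P[...,0],P[...,1],P[...,2]; ok=im["range_z"]>0
    hsv=cv2.cvtColor(im["pixels"],cv2.COLOR_BGR2HSV).astype(int); H,S,V=hsv[...,0],hsv[...,1],hsv[...,2]
    b=ok&(x>.42)&(x<.62)&(y>-.2)&(y<.25)&(H>10)&(H<30)&(S>60)&(z<.05)
    A=np.c_[x[b],y[b],np.ones(b.sum())]; print(n,"board plane",np.linalg.lstsq(A,z[b],rcond=None)[0],np.std(z[b]),"z@track",np.linalg.lstsq(A,z[b],rcond=None)[0]@[.52,.04,1])
    red=((H<8)|(H>172))&(S>140)&(V>90)&(abs(x-.53)<.06)&(abs(y+.28)<.07)
    cnt=np.argwhere(red)[:,::-1]; print("red",len(cnt),cnt.min(0),cnt.max(0),"c",(cnt.min(0)+cnt.max(0))/2, cnt.mean(0), "P",P[red].mean(0),"zmax",np.percentile(z[red],95))
    def rect(name,m,zp):
        m=cv2.morphologyEx(m.astype(np.uint8),cv2.MORPH_OPEN,np.ones((2,2),np.uint8))
        k,l,st,c=cv2.connectedComponentsWithStats(m)
        i=1+np.argmax(st[1:,4]); vv,uu=np.nonzero(l==i)
        W=np.array([px2w(im,u,v,zp)[:2] for u,v in zip(uu,vv)])
        D=P[l==i]
        for nm,Q in(("plane",W),("depth",D[:,:2])):
            r=cv2.minAreaRect((Q*1000).astype(np.float32)); print(name,nm,len(uu),"c",np.round(r[0],1),"size",np.round(r[1],1),"ang",round(r[2],2), "zmed",np.median(D[:,2]))
    reg=lambda x0,x1,y0,y1:ok&(x>x0)&(x<x1)&(y>y0)&(y<y1)
    rect("track",reg(.47,.575,-.08,.15)&(V<105)&(z<.05),.036)
    rect("ctrl",reg(.44,.6,-.36,-.18)&(z>.045)&((S<70)|red),.08)
    rect("head",reg(.46,.57,.26,.38)&(z>.125),.136)
    rect("rim",reg(.43,.6,.23,.42)&(z>.06)&(z<.09),.075)
    rect("foot",reg(.43,.6,.23,.42)&(z<.05)&(V<80),.03)
    w=reg(.48,.60,.0,.13)&(S<55)&(V>120)&(z<.05); k,l,st,c=cv2.connectedComponentsWithStats(w.astype(np.uint8))
    for i in range(1,k):
        if st[i,4]>3: print("white",st[i],c[i],px2w(im,*c[i],.036))
E
python3 m.py
```

```text
scene board plane [ 2.7712  0.1263 -1.5523] 0.3671957963595927 z@track -0.10624552362911088
red 39 [280 152] [287 157] c [283.5 154.5] [283.8974 154.5128] P [ 0.5359 -0.2809  0.0884] zmax 0.0944148597441065
track plane 319 c [510.8  41.5] size [177.3  39.6] ang 84.58 zmed 0.03367794427061088
track depth 319 c [513.8  37.4] size [175.4  35.5] ang 84.9 zmed 0.03367794427061088
ctrl plane 323 c [ 514.1 -244.7] size [ 79.2 163. ] ang 14.21 zmed 0.06834638383970193
ctrl depth 323 c [299.4 265. ] size [  86.9 1352.7] ang 23.01 zmed 0.06834638383970193
head plane 128 c [523.7 331.4] size [47.4 37. ] ang 1.32 zmed 0.1429385021072282
head depth 128 c [308.7 560.9] size [ 36.7 880.7] ang 42.99 zmed 0.1429385021072282
rim plane 212 c [517.6 335.8] size [62.3 52.3] ang 0.03 zmed 0.07529056014043412
rim depth 212 c [288.4 591.7] size [ 64.3 806.9] ang 41.9 zmed 0.07529056014043412
foot plane 217 c [512.5 341.8] size [82.8 54.7] ang 43.0 zmed 0.03310680930206633
foot depth 217 c [520.2 331.5] size [67.9 61.1] ang 2.55 zmed 0.03310680930206633
white [232 210   2   3   4] [232.5 211. ] [0.5466 0.084
[... 565 characters left out ...]
147.9] size [107.1 496.1] ang 37.57 zmed 0.07123509028424213
head plane 126 c [521.1 323.6] size [24.3 36.9] ang 89.04 zmed 0.1416856533610662
head depth 126 c [532.3 335.2] size [62.8 41.2] ang 50.66 zmed 0.1416856533610662
rim plane 190 c [518.2 319.3] size [42.6 56. ] ang 88.89 zmed 0.07359353908048294
rim depth 190 c [373.5 187.4] size [435.5  63.3] ang 42.84 zmed 0.07359353908048294
foot plane 188 c [520.9 324. ] size [70.8 62.5] ang 1.77 zmed 0.029842856983211985
foot depth 188 c [371.3 190.3] size [434.6  80.8] ang 41.5 zmed 0.029842856983211985
white [226 165   6   6  17] [228.1176 168.    ] [0.549  0.0837 0.036 ]
white [228 174   3   5  13] [229.     176.3077] [0.5233 0.0828 0.036 ]
```

```bash
cat > m2.py <<'E'
from h import *
from scipy.optimize import least_squares
np.set_printoptions(precision=4,suppress=True)
def proj(im,p):
    q=(np.asarray(p)-im["extrinsics"][:3,3])@im["extrinsics"][:3,:3]; q=q@im["camera_matrix"].T; return q[...,:2]/q[...,2:]
ims=[get_image("scene"),get_image("top")]
# controller slope
im=ims[1];P=cloud(im);hsv=cv2.cvtColor(im["pixels"],cv2.COLOR_BGR2HSV).astype(int)
m=(P[...,2]>.055)&(P[...,2]<.11)&(abs(P[...,0]-.52)<.06)&(abs(P[...,1]+.27)<.07)&(hsv[...,1]<70)
Q=P[m]; A=np.c_[Q[:,:2]-[.52,-.27],np.ones(len(Q))]; w=np.ones(len(Q),bool)
for _ in range(6):
    c=np.linalg.lstsq(A[w],Q[w,2],rcond=None)[0]; r=Q[:,2]-A@c; w=abs(r)<.006
print("case slope",c,w.sum(),len(w),np.std(r[w]))
# knob fit
obs=[]
for im in ims:
    h=cv2.cvtColor(im["pixels"],cv2.COLOR_BGR2HSV).astype(int);P=cloud(im)
    red=((h[...,0]<10)|(h[...,0]>170))&(h[...,1]>110)&(h[...,2]>60)&(abs(P[...,0]-.53)<.07)&(abs(P[...,1]+.28)<.07)
    k=np.argwhere(red)[:,::-1]; obs.append(np.r_[k.min(0)-.5,k.max(0)+.5]); print(len(k))
def model(p,yaw):
    a=R.from_euler('z',yaw).apply([-.25,0,.968]); e=np.cross(a,[1,0,0]);e/=np.linalg.norm(e);f=np.cross(a,e)
    t=np.linspace(0,2*np.pi,60)[:,None]; ring=.0165*(np.cos(t)*e+np.sin(t)*f)
    return np.r_[p+ring+.005*a,p+ring-.008*a]
for yaw in (.178,):
  def f(p):
    o=[]
    for im,b in zip(ims,obs):
        u=proj(im,model(p,yaw)); o+=list(np.r_[u.min(0),u.max(0)]-b)
    return np.array(o)
  s=least_squares(f,[.53,-.28,.09]); print("dial",s.x,s.fun)
# rectified
for im,n in zip(ims,("scene","top")):
    def rec(x0,x1,y0,y1,z,sc):
        X=x1-np.arange(int((x1-x0)*1000*sc))/1000/sc; Y=y1-np.arange(int((y1-y0)*1000*sc))/1000/sc
        g=np.stack(np.meshgrid(Y,X),-1); p=np.concatenate([g[...,1:],g[...,:1],np.full(g.shape[:2]+(1,),z)],-1)
        u=proj(im,p).astype(np.float32); return cv2.remap(im["pixels"],u[...,0],u[...,1],cv2.INTER_CUBIC)
    t=rec(.46,.60,-.08,.14,.036,3); c=rec(.46,.60,-.36,-.2,.085,3)
    t[::30,:6]=(0,0,255);t[:6,::30]=(0,0,255)
    globals()["r_"+n]=t; globals()["c_"+n]=c
cv2.imwrite("pics/rec.png",cv2.resize(np.vstack([r_top,r_scene]),None,fx=.7,fy=.7,interpolation=cv2.INTER_AREA)); cv2.imwrite("pics/recc.png",np.hstack([c_top,c_scene])[:,:800])
cv2.imwrite("pics/rt.png",r_top);cv2.imwrite("pics/rs.png",r_scene)
E
python3 m2.py
```

```text
case slope [0.2649 0.0458 0.0698] 751 815 0.0024282149600206317
50
113
dial [ 0.5377 -0.2901  0.082 ] [ 0.5724 -0.082   0.099   0.2666 -0.3972 -0.0487  0.1993 -0.3961]
```

View pics/rec.png

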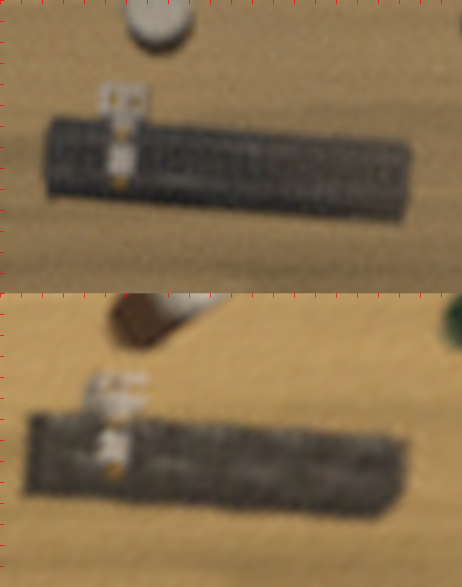

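The rectified views show the track at rows 118–222 in the top view, with the strap at column 120 (y≈0.083), and both cameras agree on the right end. I'll fit the track and dock/head outlines in each view, and get the first move's numbers.

```bash
cat > m3.py <<'E'
from h import *
from m2 import proj
from scipy.optimize import minimize
from scipy.spatial import ConvexHull
F=8
def hullmask(im,sel,dark):
    P=cloud(im); roi=np.zeros(P.shape[:2],np.uint8); roi[sel(P[...,0],P[...,1],P[...,2])]=1
    roi=cv2.dilate(roi,np.ones((9,9),np.uint8))
    g=cv2.resize(im["pixels"].min(2) if dark is None else im["pixels"].max(2),None,fx=F,fy=F,interpolation=cv2.INTER_CUBIC)
    return g,cv2.resize(roi,None,fx=F,fy=F,interpolation=cv2.INTER_NEAREST)
def fit(ims,name,sel,th,box,p0):
    for grp in ([0],[1],[0,1]):
        M=[]
        for i in grp:
            g,roi=hullmask(ims[i],sel,1); m=((g<th)&(roi>0)).astype(np.uint8)
            k,l,st,c=cv2.connectedComponentsWithStats(m); j=1+np.argmax(st[1:,4])
            pts=np.argwhere(l==j)[:,::-1]; hull=cv2.convexHull(pts.astype(np.int32)); mm=np.zeros_like(m); cv2.fillPoly(mm,[hull],1); M.append(mm)
        def cost(p):
            c=0
            for i,mm in zip(grp,M):
                o=np.array([[sx*box[0]/2,sy*box[1]/2,z] for sx in(-1,1) for sy in(-1,1) for z in box[2:]])
                w=R.from_euler('z',p[2]/100).apply(o)+[p[0]/1000,p[1]/1000,0]
                u=(proj(ims[i],w)+.5)*F-.5; h=cv2.convexHull(u.astype(np.float32)); r=np.zeros_like(mm); cv2.fillPoly(r,[np.round(h*16).astype(np.int32)],1,shift=4)
                c+=1-(r&mm).sum()/(r|mm).sum()
            return c
        s=minimize(cost,p0,method="Nelder-Mead",options=dict(initial_simplex=np.array([p0]+[np.array(p0)+d for d in np.diag([6,6,4])]),xatol=.02,fatol=1e-5))
        print(name,grp,"x,y mm yaw deg",np.round(s.x*[1,1,.573],2),"miss",round(s.fun/len(grp),3))
if __name__=="__main__":
    ims=[get_image("scene"),get_image("top")]
    fit(ims,"track",lambda x,y,z:(abs(x-.518)<.025)&(abs(y-.035)<.09)&(z<.06),100,(.04,.175,.026,.035),[518,35,-8])
    fit(ims,"track95",lambda x,y,z:(abs(x-.518)<.025)&(abs(y-.035)<.09)&(z<.06),88,(.04,.175,.026,.035),[518,35,-8])
    a=R.from_euler('z',.175).apply([-.25,0,.968]); z=-a
    s=get_state(); Rt=R.from_euler('xyz',s["orientation"])
    # target: tool z = -axis, tool y horizontal-ish across (controller y)
    for yaw in (0,np.pi):
        yv=R.from_euler('z',.175+yaw).apply([0,1,0]); x=np.cross(yv,z); T=R.from_matrix(np.c_[x,yv,z])
        print("turn",(Rt.inv()*T).as_rotvec(),"rpy",T.as_euler('xyz'))
    for p in ([.5377,-.2901,.083],):
        for back in (.06,.0):
            q=np.array(p)+a*back; print(back,q,"shift mm",Rt.inv().apply(q-s["eef_pos"])*1000)
E
sed -i 's/^ims=/if __name__!="__main__": raise SystemExit\nims=/' m2.py
python3 - <<'E'
# make m2 importable: keep only proj
s=open('m2.py').read().split('if __name__!=')[0]; open('m2.py','w').write(s)
E
python3 m3.py
```

```text
track [0] x,y mm yaw deg [522.14  30.92  -3.8 ] miss 0.155
track [1] x,y mm yaw deg [520.92  32.54  -4.11] miss 0.045
track [0, 1] x,y mm yaw deg [520.46  32.03  -3.84] miss 0.103
track95 [0] x,y mm yaw deg [522.38  29.86  -2.9 ] miss 0.212
track95 [1] x,y mm yaw deg [520.91  32.52  -4.37] miss 0.096
track95 [0, 1] x,y mm yaw deg [521.15  31.18  -4.1 ] miss 0.156
turn [-0.3674 -0.0421 -2.8922] rpy [-3.1416  0.2527 -2.9666]
turn [-0.0289  0.2516  0.2265] rpy [ 3.1416 -0.2527  0.175 ]
0.06 [ 0.5229 -0.2927  0.1411] shift mm [ 366.3364 -200.7102   72.3971]
0.0 [ 0.5377 -0.2901  0.083 ] shift mm [ 380.9468 -197.3198  130.4775]
```

```bash
python3 -m creep '[[[-0.0289,0.2516,0.2265],[366,-201,72],60],[[-0.0289,0.2516,0.2265],[366,-201,72],60],[[-0.0289,0.2516,0.2265],[366,-201,72],60],[[-0.0289,0.2516,0.2265],[366,-201,72],60],[[-0.0289,0.2516,0.2265],[366,-201,72],60],[[-0.0289,0.2516,0.2265],[366,-201,72],60],[[-0.0289,0.2516,0.2265],[366,-201,72],60],[[-0.0289,0.2516,0.2265],[366,-201,72],60],[[-0.0289,0.2516,0.2265],[366,-201,72],60],[[-0.0289,0.2516,0.2265],[366,-201,72],60]]' 10
```

```text
time_s: 2.6
eef_pos: [0.5246, -0.2886, 0.1411]
orientation: [-3.14, -0.253, 0.18]
wrist_force: [0.7, 0.1, 0.8]
grip_width: 0.0597
grasp_force: 0.0
```

```bash
python3 -m creep '[[[0,0,0],[0,0,0],50],[[0,0,0],[0,0,0],50],[[0,0,0],[0,0,0],50]]'
python3 - <<'E'
from h import *
np.set_printoptions(precision=4,suppress=True)
s=get_state(); print(s["eef_pos"],s["orientation"],s["q"],s["wrist_force"],s["moment"])
o=[]
for n,c in(("top",(250,80,120,110)),("scene",(220,80,130,110))):
    im=get_image(n)["pixels"]; x,y,w,h=c; o.append(cv2.resize(im[y:y+h,x:x+w],(390,390*h//w),interpolation=cv2.INTER_CUBIC)[:329])
cv2.imwrite("pics/d1.png",np.hstack(o))
E
```

```text
time_s: 2.9
eef_pos: [0.5219, -0.2939, 0.1417]
orientation: [3.141, -0.253, 0.173]
wrist_force: [0.4, -0.3, -1.0]
grip_width: 0.0499
grasp_force: 0.0
[ 0.5219 -0.2939  0.1417] [ 3.1411 -0.2528  0.1731] [ 0.5885  0.2947 -0.1065  1.9987 -0.2021  0.6589 -0.7599] [ 0.3712 -0.278  -0.9795] [-0.019   0.1964 -0.0052]
```

View pics/d1.png

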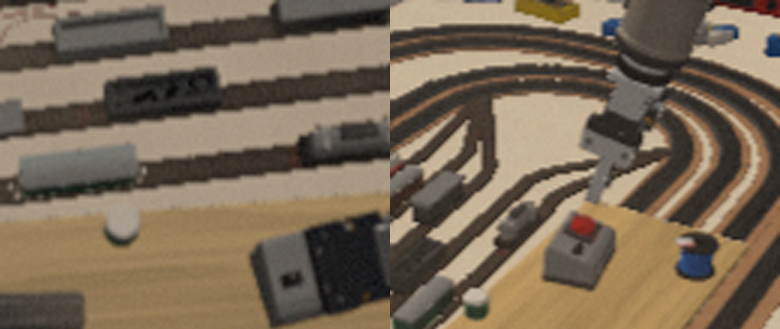

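The gripper hovers centred over the red dial: in the scene half, the dial is at (583,225) and the fingertips at (595,195). Descending along the axis.

```bash
python3 -m creep '[[[0,0,0],[0,0,15],50],[[0,0,0],[0,0,30],50],[[0,0,0],[0,0,40],50],[[0,0,0],[0,0,47],50],[[0,0,0],[0,0,52],50],[[0,0,0],[0,0,55],50],[[0,0,0],[0,0,55],50],[[0,0,0],[0,0,55],50],[[0,0,0],[0,0,55],50]]'
python3 - <<'E'
from h import *
np.set_printoptions(precision=4,suppress=True)
s=get_state(); print(s["eef_pos"],s["orientation"],s["wrist_force"],s["moment"])
E
python3 -m creep '[[[0,0,0],[0,0,0],25],[[0,0,0],[0,0,0],25],[[0,0,0],[0,0,0],25],[[0,0,0],[0,0,0],25],[[0,0,0],[0,0,0],25],[[0,0,0],[0,0,0],25]]' 5;python3 - <<'E'
from h import *
np.set_printoptions(precision=4,suppress=True)
s=get_state(); print(s["eef_pos"],s["orientation"],s["wrist_force"],s["moment"],s["grip_width"],s["grasp_force"])
E
```

```text
time_s: 3.9
eef_pos: [0.5362, -0.2904, 0.0887]
orientation: [3.141, -0.253, 0.175]
wrist_force: [-0.5, -0.7, 0.4]
grip_width: 0.0497
grasp_force: 0.0
[ 0.5362 -0.2904  0.0887] [ 3.1411 -0.2532  0.175 ] [-0.4527 -0.6665  0.3561] [ 0.0317  0.1948 -0.0171]
time_s: 4.5
eef_pos: [0.5359, -0.2886, 0.0881]
orientation: [-3.14, -0.252, 0.176]
wrist_force: [-2.6, 7.7, 5.5]
grip_width: 0.0309
grasp_force: 5.4
[ 0.5359 -0.2886  0.0881] [-3.1397 -0.2521  0.176 ] [-2.6273  7.7081  5.509 ] [1.9586 0.5351 0.5406] 0.030877663300388422 5.382813010146492
```

Run:
```python
from h import *
o=[]
for n,c in(("top",(320,110,80,70)),("scene",(250,120,80,70))):
    im=get_image(n)["pixels"]; x,y,w,h=c; o.append(cv2.resize(im[y:y+h,x:x+w],(400,350),interpolation=cv2.INTER_CUBIC))
cv2.imwrite("pics/d2.png",np.hstack(o))
```

```text
(no output)
```

View pics/d2.png

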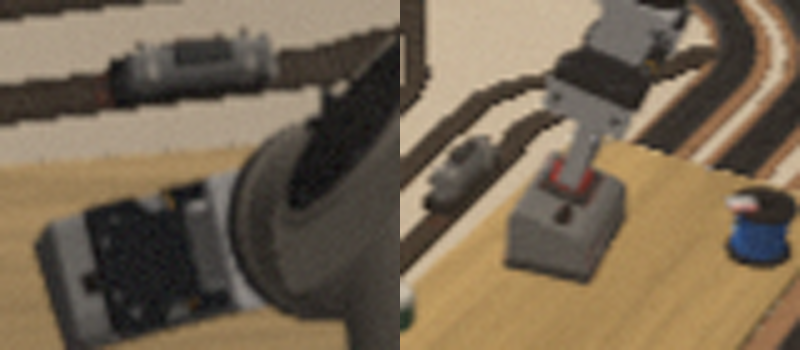

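The finger sits over the dial (scene half, around (575,180)), but the side force shows a ~2 mm y offset. I'll nudge to relieve it.

```bash
cat > st.py <<'E'
from h import *
np.set_printoptions(precision=4,suppress=True)
s=get_state(); T=R.from_euler('xyz',s["orientation"]); print(s["eef_pos"],s["orientation"],"F",s["wrist_force"],"Ftool",T.inv().apply(s["wrist_force"]),"M",s["moment"],"Mtool",T.inv().apply(s["moment"]),s["grip_width"],s["grasp_force"],"q7",s["q"][6])
E
python3 -m creep '[[[0,0,0],[0,-1,-0.5],25],[[0,0,0],[0,-2,-1],25],[[0,0,0],[0,-2,-1],25],[[0,0,0],[0,-2,-1],25]]' 5; python3 st.py
```

```text
time_s: 5.0
eef_pos: [0.5355, -0.2884, 0.0892]
orientation: [3.141, -0.253, 0.175]
wrist_force: [0.6, 1.0, -2.6]
grip_width: 0.0306
grasp_force: 4.5
[ 0.5355 -0.2884  0.0892] [ 3.1414 -0.2528  0.1749] F [ 0.5611  0.9975 -2.643 ] Ftool [ 0.0421 -0.885   2.7404] M [-0.0239  0.0981 -0.0028] Mtool [-0.007  -0.1008  0.0011] 0.030622684409073182 4.549670044798404 q7 -0.7602941261034212
```

```bash
for i in 1 2 3; do :; done; python3 -m creep '[[[0,0,-0.04],[0,0,0],25],[[0,0,-0.08],[0,0,0],25],[[0,0,-0.08],[0,0,0],25]]' 8 >/dev/null; python3 st.py; python3 -m creep '[[[0,0,-0.04],[0,0,0],25],[[0,0,-0.08],[0,0,0],25],[[0,0,-0.08],[0,0,0],25]]' >/dev/null; python3 st.py; python3 -m creep '[[[0,0,-0.04],[0,0,0],25],[[0,0,-0.08],[0,0,0],25],[[0,0,-0.08],[0,0,0],25]]' >/dev/null; python3 st.py
```

```text
[ 0.5355 -0.2884  0.0892] [ 3.1206 -0.2519  0.2582] F [ 2.0117 -0.7053 -3.8755] Ftool [0.7431 1.1074 4.2172] M [-0.1075 -0.0418 -0.0124] Mtool [-0.1141  0.0133 -0.0163] 0.030247369347430005 7.383787864214355 q7 -0.6926325923470127
[ 0.5355 -0.2885  0.0892] [ 3.1003 -0.2495  0.3395] F [ 1.8422 -0.7985 -3.6767] Ftool [0.5175 1.2032 3.9792] M [-0.3304 -0.0785 -0.0228] Mtool [-0.3328 -0.0335 -0.0627] 0.030197134240017205 7.326304592634187 q7 -0.6266439368056401
[ 0.5354 -0.2887  0.0894] [ 3.0801 -0.2455  0.421 ] F [ 0.4337 -1.0149 -0.6413] Ftool [-0.1742  1.0635  0.684 ] M [-0.3328  0.2436 -0.1821] Mtool [-0.2423 -0.3654  0.1047] 0.030044609101428612 7.859553084963409 q7 -0.560388649076888
```

```bash
python3 -m creep '[[[0,0,-0.04],[0,0,0],25],[[0,0,-0.06],[0,0,0],25],[[0,0,-0.06],[0,0,0],25]]' >/dev/null; python3 st.py; python3 -m creep '[[[0,0,0],[0,0,0],36],[[0,0,0],[0,0,0],36],[[0,0,0],[0,0,0],36],[[0,0,0],[0,0,0],36]]' >/dev/null; python3 st.py;python3 -m creep '[[[0,0,0],[0,0,0],25],[[0,0,0],[0,0,0],25],[[0,0,0],[0,0,0],25],[[0,0,0],[0,0,0],25]]' 10 >/dev/null; python3 st.py
```

```text
[ 0.5355 -0.2887  0.0894] [ 3.0651 -0.2415  0.4827] F [-0.5375 -3.3145  2.0975] Ftool [-1.4546  2.8709 -2.3057] M [-0.6575  0.3513 -0.255 ] Mtool [-0.4681 -0.6258  0.0998] 0.030201326361100556 8.066379200754454 q7 -0.5103409000627814
[ 0.5354 -0.288   0.0891] [ 3.0657 -0.2412  0.4841] F [-0.2665  0.1637  0.0518] Ftool [-0.1428 -0.2614 -0.1086] M [-0.0231  0.1828  0.0094] Mtool [ 0.065  -0.1725 -0.0068] 0.03591263694321936 0.0 q7 -0.5095566398220924
[ 0.5356 -0.2885  0.0893] [ 3.0648 -0.2414  0.4841] F [ 3.9978 -3.2882 -3.386 ] Ftool [1.1403 4.4681 4.1226] M [-0.9463 -0.3839 -0.2416] Mtool [-1.0446 -0.0997 -0.016 ] 0.029957663171614492 9.564279360783985 q7 -0.5093300097543767
```

```bash
python3 -m creep '[[[0,0,0.08],[0,0,0],25],[[0,0,0.16],[0,0,0],25],[[0,0,0.24],[0,0,0],25],[[0,0,0.32],[0,0,0],25],[[0,0,0.4],[0,0,0],25],[[0,0,0.48],[0,0,0],25],[[0,0,0.56],[0,0,0],25],[[0,0,0.64],[0,0,0],25],[[0,0,0.72],[0,0,0],25],[[0,0,0.8],[0,0,0],25]]' >/dev/null; python3 st.py; python3 -m creep '[[[0,0,0.08],[0,0,0],25],[[0,0,0.16],[0,0,0],25],[[0,0,0.24],[0,0,0],25],[[0,0,0.32],[0,0,0],25],[[0,0,0.4],[0,0,0],25],[[0,0,0.48],[0,0,0],25],[[0,0,0.57],[0,0,0],25],[[0,0,0.66],[0,0,0],25],[[0,0,0.72],[0,0,0],25],[[0,0,0.77],[0,0,0],25]]' >/dev/null;  python3 -m creep '[[[0,0,0],[0,0,0],25],[[0,0,0],[0,0,0],25],[[0,0,0],[0,0,0],25]]'>/dev/null; python3 st.py
python3 - <<'E'
from h import *
a=R.from_euler('xyz',[3.0648,-.2414,.4841]); print((a.inv()*R.from_euler('xyz',get_state()["orientation"])).as_rotvec())
E
```

```text
[ 0.5355 -0.2879  0.0892] [-3.0174 -0.2207 -0.3417] F [ 2.3714 -1.2234 -2.7664] Ftool [1.9744 0.7613 3.2086] M [-0.078  -0.1649  0.0586] Mtool [-0.005   0.1725 -0.0832] 0.03000157293048907 9.738756625447422 q7 -1.1830807927453901
[ 0.5359 -0.2875  0.0893] [-2.8993 -0.0741 -1.1017] F [4.6953 4.592  0.5696] Ftool [-1.9254 -6.2525  0.8099] M [ 1.032  -0.9099  0.2079] Mtool [ 1.2901 -0.5213  0.0127] 0.030099656294678565 9.796326056675753 q7 -1.8288561748369188
[ 1.40336400e-03 -6.43811697e-04  1.56759209e+00]
```

```bash
python3 -m creep '[[[0,0,0],[0,0,0],50],[[0,0,0],[0,0,0],50],[[0,0,0],[0,0,0],50],[[0,0,0],[0,0,0],50],[[0,0,0],[0,0,-20],60],[[0,0,0],[0,0,-60],70],[[0,0,0],[0,0,-100],80],[[0,0,0],[0,0,-130],90],[[0,0,0],[0,0,-130],90]]' 10; python3 st.py
cat > tgt.py <<'E'
# usage: python3 tgt.py x y z(mm) yaw_deg_of_tool_y  -> turn & shift for tool-down pose
from h import *; import sys
x,y,z,ya=map(float,sys.argv[1:5]); s=get_state(); Rt=R.from_euler('xyz',s["orientation"])
for k in (0,180):
    yv=R.from_euler('z',ya+k,degrees=True).apply([1,0,0]); zz=np.array([0,0,-1.]); T=R.from_matrix(np.c_[np.cross(yv,zz),yv,zz])
    print("turn",np.round((Rt.inv()*T).as_rotvec(),4))
print("shift",np.round(Rt.inv().apply(np.array([x,y,z])-s["eef_pos"]*1000),1))
E
python3 tgt.py 521 324 200 90
python3 - <<'E'
from m2 import *; from m3 import *
ims=[get_image("scene"),get_image("top")]
im=ims[1]; P=cloud(im); 
for i,im in enumerate(ims):
    P=cloud(im); m=(abs(P[...,0]-.52)<.03)&(abs(P[...,1]-.325)<.035)&(P[...,2]>.12)&(P[...,2]<.16); print("head z",np.percentile(P[m][:,2],[10,50,90]),P[m].mean(0))
# head outline: box incl. head only (z .125-.137) silhouettes are mixed in scene, use top
fit(ims,"foot",lambda x,y,z:(abs(x-.52)<.04)&(abs(y-.325)<.045)&(z<.2),75,(.074,.064,.026,.032),[520,324,0])
o=[]
for n,im,c in(("top",ims[1],(320,120,80,70)),("scene",ims[0],(250,120,80,70))):
    im=im["pixels"]; x,y,w,h=c; o.append(cv2.resize(im[y:y+h,x:x+w],(400,350),interpolation=cv2.INTER_CUBIC))
cv2.imwrite("pics/d3.png",np.hstack(o))
E
```

```text
time_s: 10.2
eef_pos: [0.5041, -0.2955, 0.2193]
orientation: [-2.896, -0.079, -1.106]
wrist_force: [0.7, 0.1, 0.5]
grip_width: 0.0866
grasp_force: 0.0
[ 0.5041 -0.2955  0.2193] [-2.8961 -0.0789 -1.1055] F [0.6555 0.0904 0.479 ] Ftool [ 0.2505 -0.7196 -0.2947] M [ 0.0542  0.1543 -0.0385] Mtool [-0.1162 -0.107   0.0572] 0.08655046863611006 0.0 q7 -1.9435800642547143
turn [-0.2343  0.2006  2.0327]
turn [-0.1762 -0.2058 -1.0894]
shift [-545.9 -290.1   48.2]
head z [0.1254 0.1435 0.1468] [0.5247 0.3339 0.1394]
head z [0.136  0.1423 0.1447] [0.5222 0.3249 0.141 ]
foot [0] x,y mm yaw deg [529.81 326.62   1.81] miss 0.123
foot [1] x,y mm yaw deg [526.63 328.57   1.82] miss 0.1
foot [0, 1] x,y mm yaw deg [528.31 327.98   1.43] miss 0.137
```

View pics/d3.png

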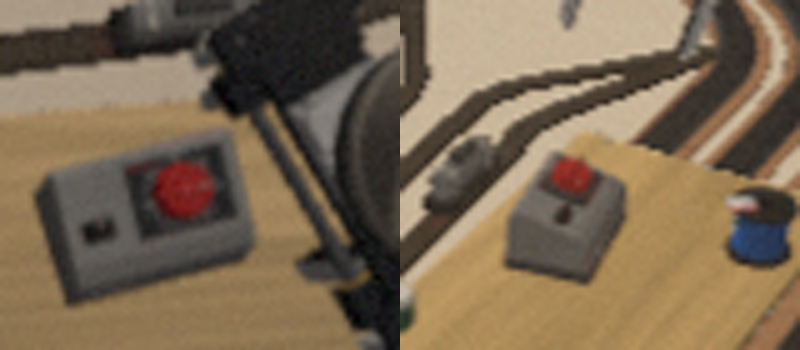

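The dial and case sit undisturbed (top half: dial at (183,190)). The tester's broad side lies along world x, so I'll approach with the fingers closing along x.

```bash
python3 tgt.py 521.5 324 200 1
```

```text
turn [ 0.0259 -0.3482 -2.6641]
turn [-0.2554 -0.019   0.456 ]
shift [-543.4 -291.6   46.1]
```

```bash
python3 -m creep '[[[0.0259,-0.3482,-2.6641],[-543,-292,46],80],[[0.0259,-0.3482,-2.6641],[-543,-292,46],80],[[0.0259,-0.3482,-2.6641],[-543,-292,46],80],[[0.0259,-0.3482,-2.6641],[-543,-292,46],80],[[0.0259,-0.3482,-2.6641],[-543,-292,46],80],[[0.0259,-0.3482,-2.6641],[-543,-292,46],80],[[0.0259,-0.3482,-2.6641],[-543,-292,46],80],[[0.0259,-0.3482,-2.6641],[-543,-292,46],80],[[0.0259,-0.3482,-2.6641],[-543,-292,46],80],[[0.0259,-0.3482,-2.6641],[-543,-292,46],80]]'; python3 st.py; python3 tgt.py 521.5 324 200 1
```

```text
time_s: 11.3
eef_pos: [0.5175, 0.2077, 0.2015]
orientation: [-3.069, -0.123, 0.411]
wrist_force: [1.3, -0.7, -0.1]
grip_width: 0.08
grasp_force: 0.0
[0.5175 0.2077 0.2015] [-3.0688 -0.1234  0.4109] F [ 1.2911 -0.6925 -0.1192] Ftool [0.8855 1.1642 0.1457] M [-0.15    0.0622 -0.0131] Mtool [-0.1134 -0.1167  0.0076] 0.08003083498861185 0.0 q7 -1.6086386514590243
turn [ 0.0085 -0.1515 -1.1708]
turn [-0.1689 -0.0095  1.9649]
shift [  49.5 -104.2   15.2]
```

```bash
python3 -m creep '[[[0,0,0],[0,0,0],80],[[0,0,0],[0,0,0],80]]'; python3 tgt.py 521.5 324 200 1
```

```text
time_s: 11.5
eef_pos: [0.5175, 0.2069, 0.2011]
orientation: [-3.068, -0.123, 0.407]
wrist_force: [-0.5, -1.2, -0.5]
grip_width: 0.0798
grasp_force: 0.0
turn [ 0.0076 -0.1515 -1.1747]
turn [-0.1687 -0.0085  1.9609]
shift [  49.5 -105.2   15. ]
```

```bash
python3 -m creep '[[[0.0076,-0.1515,-1.1747],[49.5,-105,15],80],[[0.0076,-0.1515,-1.1747],[49.5,-105,15],80],[[0.0076,-0.1515,-1.1747],[49.5,-105,15],80],[[0.0076,-0.1515,-1.1747],[49.5,-105,15],80],[[0.0076,-0.1515,-1.1747],[49.5,-105,15],80],[[0.0076,-0.1515,-1.1747],[49.5,-105,15],80],[[0.0076,-0.1515,-1.1747],[49.5,-105,15],80],[[0.0076,-0.1515,-1.1747],[49.5,-105,15],80],[[0.0076,-0.1515,-1.1747],[49.5,-105,15],80],[[0.0076,-0.1515,-1.1747],[49.5,-105,15],80]]' >/dev/null; python3 -m creep '[[[0,0,0],[0,0,0],80],[[0,0,0],[0,0,0],80]]'>/dev/null; python3 st.py
python3 - <<'E'
from h import *
o=[]
for n,c in(("top",(100,130,100,88)),("scene",(140,170,100,88))):
    im=get_image(n)["pixels"]; x,y,w,h=c; o.append(cv2.resize(im[y:y+h,x:x+w],(400,352),interpolation=cv2.INTER_CUBIC))
cv2.imwrite("pics/t1.png",np.hstack(o))
E
```

```text
[0.5228 0.3223 0.2017] [ 3.1388 -0.0003  1.5831] F [-0.0686  0.5692 -0.0254] Ftool [ 0.57   -0.0616  0.0254] M [-0.0206 -0.0942 -0.0009] Mtool [-0.0939 -0.0217  0.0008] 0.07976467334722763 0.0 q7 -0.7975007238160366
```

View pics/t1.png

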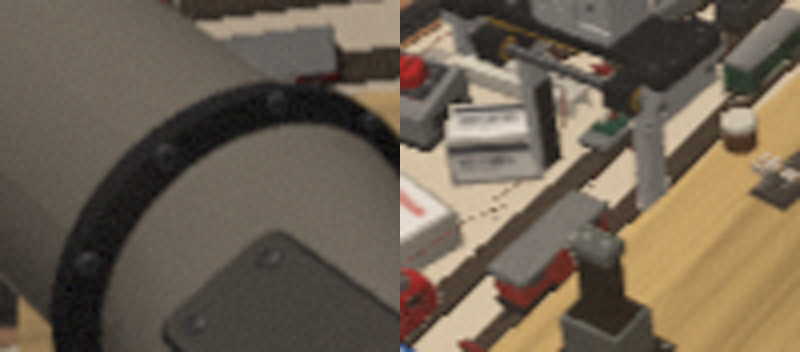

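The scene half shows the fingertips at (545,170) and (650,205) straddling the head at (597,240), so it's aligned. Descending.

```bash
python3 -m creep '[[[0,0,0],[0,0,20],80],[[0,0,0],[0,0,40],80],[[0,0,0],[0,0,55],80],[[0,0,0],[0,0,70],80],[[0,0,0],[0,0,85],80],[[0,0,0],[0,0,97],80],[[0,0,0],[0,0,105],80],[[0,0,0],[0,0,109],80],[[0,0,0],[0,0,109],80],[[0,0,0],[0,0,109],80]]'>/dev/null; python3 st.py;  python3 -m creep '[[[0,0,0],[0,0,0],20],[[0,0,0],[0,0,0],20],[[0,0,0],[0,0,0],20],[[0,0,0],[0,0,0],20],[[0,0,0],[0,0,0],20],[[0,0,0],[0,0,0],20],[[0,0,0],[0,0,0],20],[[0,0,0],[0,0,0],20]]' 8 >/dev/null; python3 st.py
```

```text
[0.5233 0.3229 0.0933] [ 3.1383 -0.0007  1.5858] F [ 0.2122 -0.8387  0.1233] Ftool [-0.8417  0.2001 -0.1232] M [-0.0626 -0.0769  0.0025] Mtool [-0.076  -0.0637 -0.0028] 0.07990460678137529 0.0 q7 -0.8534569679919984
[0.5231 0.3227 0.0929] [ 3.1387 -0.0003  1.5857] F [ 0.5939 -0.6383  0.773 ] Ftool [-0.6468  0.5865 -0.7715] M [-0.0577 -0.2693 -0.0204] Mtool [-0.2684 -0.0618  0.0201] 0.03631346053055337 7.991959266364574 q7 -0.8534783382690916
```

```bash
python3 -m creep '[[[0,0,0],[0,0,0],60],[[0,0,0],[0,0,0],60],[[0,0,0],[0,0,0],60],[[0,0,0],[0,0,-15],60],[[0,0,0],[0,0,-30],60],[[0,0,0],[0,0,-36],60],[[0,0,0],[0,0,-36],60]]' >/dev/null;  python3 -m creep '[[[0,0,0],[0,0,0],20],[[0,0,0],[0,0,0],20],[[0,0,0],[0,0,0],20],[[0,0,0],[0,0,0],20],[[0,0,0],[0,0,0],20],[[0,0,0],[0,0,0],20],[[0,0,0],[0,0,0],20]]' 8 >/dev/null; python3 st.py
python3 - <<'E'
from h import *
im=get_image("scene")["pixels"]; x,y,w,h=(150,190,80,80); cv2.imwrite("pics/t2.png",cv2.resize(im[y:y+h,x:x+w],(560,560),interpolation=cv2.INTER_CUBIC))
E
```

```text
[0.5228 0.3227 0.1287] [ 3.139  -0.0002  1.5859] F [ 0.7329 -0.1285 -1.3083] Ftool [-0.1397  0.7275  1.3101] M [-0.0294 -0.0827  0.0661] Mtool [-0.0822 -0.0305 -0.0662] 0.036435356639815134 7.99082949757576 q7 -0.8328597870237425
```

View pics/t2.png

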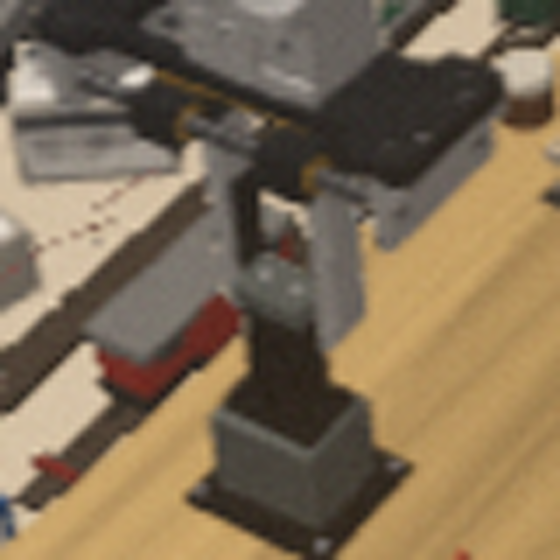

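The scene crop shows the head at (280,290) clamped squarely between both fingers. I'll firm up the grip and lift straight up.

```bash
python3 -m creep '[[[0,0,0],[0,0,0],20],[[0,0,0],[0,0,0],20],[[0,0,0],[0,0,0],20],[[0,0,0],[0,0,-5],20],[[0,0,0],[0,0,-12],20],[[0,0,0],[0,0,-25],20],[[0,0,0],[0,0,-40],20],[[0,0,0],[0,0,-55],20],[[0,0,0],[0,0,-70],20],[[0,0,0],[0,0,-80],20]]' 30;  python3 -m creep '[[[0,0,0],[0,0,0],20],[[0,0,0],[0,0,0],20]]'>/dev/null; python3 st.py; python3 tgt.py 524.5 83 180 -4.1
```

```text
time_s: 17.05
eef_pos: [0.5231, 0.323, 0.2109]
orientation: [3.137, -0.001, 1.586]
wrist_force: [-0.4, -0.1, -0.8]
grip_width: 0.0356
grasp_force: 30.0
[0.5226 0.3225 0.2087] [ 3.1387 -0.0002  1.5857] F [ 0.1121  0.2064 -1.39  ] Ftool [0.2044 0.1111 1.3903] M [-0.054  -0.1165 -0.0013] Mtool [-0.1157 -0.0557  0.0011] 0.035535174085719906 29.982278645038605 q7 -0.7930298480843775
turn [ 0.0028 -0.0003  0.0864]
turn [ 5.0000e-04  4.4000e-03 -3.0552e+00]
shift [-239.6   -1.8   28.7]
```

```bash
python3 -m creep '[[[0,0,0.02],[-30,0,0],20],[[0,0,0.04],[-65,0,0],20],[[0,0,0.086],[-100,-1,0],20],[[0,0,0.086],[-140,-2,0],20],[[0,0,0.086],[-180,-2,0],20],[[0,0,0.086],[-215,-2,5],20],[[0,0,0.086],[-235,-2,15],20],[[0,0,0.086],[-240,-2,29],20],[[0,0,0.086],[-240,-2,29],20],[[0,0,0.086],[-240,-2,29],20]]' >/dev/null;  python3 -m creep '[[[0,0,0],[0,0,0],20],[[0,0,0],[0,0,0],20]]'>/dev/null; python3 st.py
python3 - <<'E'
from h import *
o=[]
for n,c in(("top",(200,140,80,70)),("scene",(200,170,80,70))):
    im=get_image(n)["pixels"]; x,y,w,h=c; o.append(cv2.resize(im[y:y+h,x:x+w],(400,350),interpolation=cv2.INTER_CUBIC))
cv2.imwrite("pics/p1.png",np.hstack(o))
E
```

```text
[0.5246 0.0838 0.1801] [ 3.1383 -0.0009  1.5012] F [-0.3732 -0.1278 -1.8912] Ftool [-0.1552 -0.3696  1.8898] M [-0.0123 -0.0979  0.0542] Mtool [-0.0984 -0.0053 -0.0543] 0.03588187101203499 29.9823859333992 q7 -0.4420008326423657
```

View pics/p1.png

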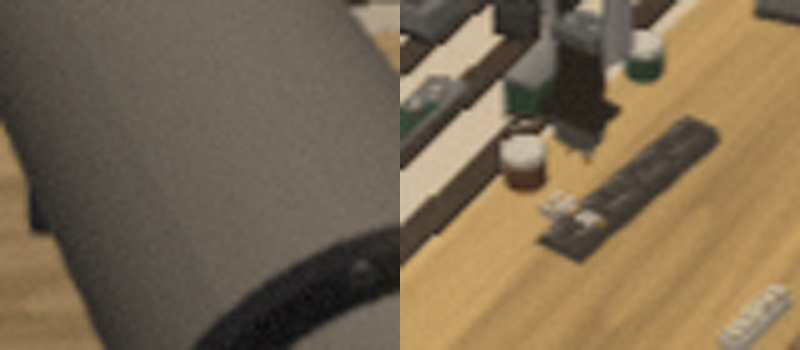

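The scene half shows the tester hanging upright with its pins at (575,150)–(587,158), above the strap at (590,218). I'll lower to just above the rails and compare against the projected model.

```bash
python3 -m creep '[[[0,0,0],[0,0,15],20],[[0,0,0],[0,0,27],20],[[0,0,0],[0,0,35],20],[[0,0,0],[0,0,40],20],[[0,0,0],[0,0,40],20],[[0,0,0],[0,0,40],20],[[0,0,0],[0,0,40],20]]' >/dev/null; python3 st.py
cat > ov.py <<'E'
from h import *; from m2 import proj
import sys
im=get_image("scene"); s=get_state(); p=s["eef_pos"]; th=np.radians(-4.1)
ex=np.array([np.cos(th),np.sin(th),0]); ey=np.array([-np.sin(th),np.cos(th),0]); ez=np.array([0,0,1.])
o=p-ez*.0937
x0,y0,w,h=(200,160,60,60); S=10
g=cv2.resize(im["pixels"][y0:y0+h,x0:x0+w],None,fx=S,fy=S,interpolation=cv2.INTER_CUBIC)
def dr(P,col):
    u=(proj(im,np.array(P))+.5-[x0,y0])*S-.5
    cv2.polylines(g,[np.round(u).astype(int)],False,col,1)
def box(o,w,d,z,col): dr([o+ex*a*w/2+ey*b*d/2+ez*z for a,b in((1,1),(1,-1),(-1,-1),(-1,1),(1,1))],col)
box(o,.046,.034,.040,(0,255,0)); box(o,.046,.034,.045,(0,255,0)); box(o,.036,.024,.110,(255,255,0))
for k in(-1,1): dr([o+ex*k*.00825,o+ex*k*.00825+ez*.014],(0,0,255))
c=np.array([.525,.083,0])
for k in(-1,1): dr([c+ex*k*.00825+ey*t+ez*.037 for t in(-.1385,.0365)],(255,0,255))
t0=c-ey*.051; box(t0,.04,.175,.035,(255,0,0)); box(c+ex*.027,.016,.022,.036,(0,255,255))
cv2.imwrite(sys.argv[1],g)
E
python3 ov.py pics/o1.png
```

```text
[0.5247 0.0828 0.1402] [ 3.1382 -0.0007  1.4998] F [-0.5185  0.5988 -1.7578] Ftool [ 0.5593 -0.5656  1.7563] M [-0.0469 -0.0427  0.0316] Mtool [-0.0459 -0.0436 -0.0317] 0.035717456037694814 29.982339441776276 q7 -0.46357231957890227
```

View pics/o1.png

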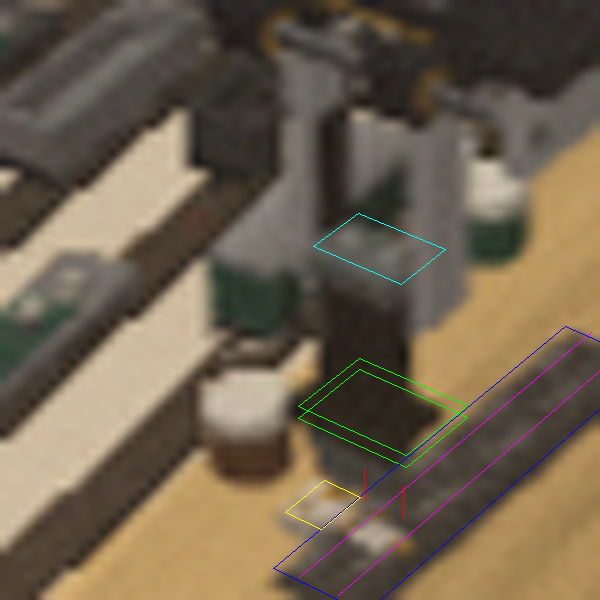

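The overlay fits the track and clip within ~1 px (track corner at (275,570), clip at (320,505)), but the guard looks ~2 px left of the model, possibly a tester offset along the rails. I'll settle that numerically.

```bash
cat > sil.py <<'E'
from h import *; from m2 import proj
from scipy.optimize import minimize
np.set_printoptions(precision=1,suppress=True)
im=get_image("scene"); s=get_state(); p=s["eef_pos"]; th=np.radians(-4.1)
ex=np.array([np.cos(th),np.sin(th),0]); ey=np.array([-np.sin(th),np.cos(th),0]); ez=np.array([0,0,1.])
o=p-ez*.0937; F=8
P=cloud(im); L=(P-o)@np.c_[ex,ey,ez]*1000
near=(abs(L[...,0])<34)&(abs(L[...,1])<30)
m=near&(L[...,2]>46)&(L[...,2]<75); print("grip pts n",m.sum(),"ex pct",np.percentile(L[m][:,0],[5,25,50,75,95]),"ey",np.percentile(L[m][:,1],[5,25,50,75,95]))
m=near&(L[...,2]>104)&(L[...,2]<115)&(abs(L[...,0])<15); print("head top n",m.sum(),L[m].mean(0))
m=near&(L[...,2]>36)&(L[...,2]<47); print("guard n",m.sum(),np.percentile(L[m],[3,50,97],axis=0))
m=near&(L[...,2]>16)&(L[...,2]<76)
M=cv2.resize(m.astype(np.float32),None,fx=F,fy=F,interpolation=cv2.INTER_LINEAR)>.5
def model(d):
    r=np.zeros(M.shape,np.uint8)
    for w,dd,z0,z1 in((30,20,45,74),(46,34,40,45),(34,22,18,40)):
        w3=np.array([o+(ex*(a*w/2+d[0])+ey*(b*dd/2+d[1])+ez*(z+d[2]))/1000 for a in(-1,1) for b in(-1,1) for z in(z0,z1)])
        u=(proj(im,w3)+.5)*F-.5; cv2.fillConvexPoly(r,np.round(cv2.convexHull(u.astype(np.float32))*16).astype(np.int32),1,shift=4)
    return r>0
for lab,B in(("z0",[[0,1,0]]),("y,z",[[0,1,0],[0,0,1]]),("x,y",[[1,0,0],[0,1,0]])):
    B=np.array(B,float); c=lambda q:1-(model(q@B)&M).sum()/(model(q@B)|M).sum()
    n=len(B); b=minimize(c,np.zeros(n),method="Nelder-Mead",options=dict(initial_simplex=np.r_[np.zeros((1,n)),3*np.eye(n)])); print(lab,b.x@B,b.fun, c(np.zeros(n)))
# track in same cloud
c0=np.array([.525,.083,.026]); L=(P-c0)@np.c_[ex,ey,ez]*1000
h=cv2.cvtColor(im["pixels"],cv2.COLOR_BGR2HSV).astype(int)
m=(abs(L[...,0])<34)&(L[...,1]<-45)&(L[...,1]>-120)&(h[...,2]<100)&(L[...,2]<20); print("track ex",np.percentile(L[m][:,0],[2,50,98]),"z",np.percentile(L[m][:,2],[5,50,95]))
m=(abs(L[...,0])<45)&(abs(L[...,1])<25)&(h[...,1]<60)&(h[...,2]>125)&(L[...,2]<20); print("white",m.sum(),L[m].mean(0),L[m].min(0),L[m].max(0))
E
python3 sil.py
```

```text
grip pts n 92 ex pct [-13.9 -10.3  -2.5   9.2  21. ] ey [ 0.7 13.1 16.3 17.8 22.8]
head top n 43 [  0.   11.8 111.2]
guard n 33 [[-18.4  -7.   36.3]
 [ -9.9  17.3  45.6]
 [ 20.9  24.7  46.9]]
z0 [0.  9.5 0. ] 0.330424580186258 0.4813747822591451
y,z [ 0.  13.   7.8] 0.27590615130094753 0.4813747822591451
x,y [6.6 5.5 0. ] 0.26096642851655527 0.4813747822591451
track ex [-17.6  -5.4  11.4] z [ 2.5  8.8 12.1]
white 20 [11.5  4.5 10.3] [-5.6 -4.9  8.5] [28.4 14.  13.9]
```

Run:
```python
from h import *; from m2 import proj
np.set_printoptions(precision=1,suppress=True,linewidth=220)
fr=[get_image("scene") for _ in range(5)]; im=fr[0]; D=np.stack([f["range_z"] for f in fr]); print("depth frame std mm",np.median(D.std(0))*1000)
im=dict(im); im["range_z"]=np.median(D,0); im["pixels"]=np.mean([f["pixels"] for f in fr],0).astype(np.uint8)
np.savez("avg.npz",range_z=im["range_z"],pixels=im["pixels"],camera_matrix=im["camera_matrix"],extrinsics=im["extrinsics"])
s=get_state(); p=s["eef_pos"]; th=np.radians(-4.1)
ex=np.array([np.cos(th),np.sin(th),0]); ey=np.array([-np.sin(th),np.cos(th),0]); ez=np.array([0,0,1.]); o=p-ez*.0937
L=(cloud(im)-o)@np.c_[ex,ey,ez]*1000; V=im["pixels"].max(2)
u0,v0=(proj(im,o+ez*.045)).astype(int); print(u0,v0, "tip px",proj(im,o+ex*.00825),proj(im,o-ex*.00825))
for v in range(176,214,2):
    print(v,' '.join(f"{V[v,u]:3d}({L[v,u,0]:.0f},{L[v,u,1]:.0f},{L[v,u,2]:.0f})" for u in range(226,250,2)))
```

```text
depth frame std mm 2.247327
237 200 tip px [236.1 209.7] [239.9 211.4]
176  49(196,-175,-26) 111(30,11,137) 111(22,10,140)  42(19,3,137)  60(19,-6,132) 115(131,-159,7) 100(127,-166,5)  68(-18,9,155) 112(-25,9,157) 105(-29,4,157) 122(-28,-8,150) 187(91,-184,10)
178  61(200,-180,-41) 133(31,10,128) 111(23,10,132)  43(19,5,130)  49(19,-6,124)  98(125,-151,5)  50(126,-165,-4)  56(-18,10,148) 114(-25,9,150) 107(-29,3,148) 129(-29,-8,142) 199(82,-171,11)
180 131(145,-114,7) 125(141,-121,6) 112(22,11,124)  45(19,5,122)  44(19,-6,117)  51(126,-152,-6)  41(128,-168,-15)  55(-18,10,140) 113(-26,11,144) 107(-30,5,142) 133(-29,-7,135) 176(75,-161,10)
182 130(136,-103,8) 127(131,-109,7) 113(24,10,115)  45(18,6,116)  80(14,1,115)  60(127,-153,-16)  52(128,-167,-24) 103(-18,10,133) 113(-26,10,136) 106(-28,3,132)  91(-28,-8,127)  75(74,-160,2)
184 123(129,-94,6) 115(123,-99,6) 112(23,11,109)  89(13,13,114) 111(7,10,114)  89(3,5,113)  89(-2,1,113) 121(-18,11,125) 113(-27,11,129) 104(-28,3,125)  84(-29,-7,120)  56(73,-159,-7)
186 111(121,-84,6)  92(118,-92,3)  93(17,19,107)  71(7,20,112)  90(1,17,113)
[... 1818 characters left out ...]
(54,-22,-19)  70(13,17,25)  69(3,18,30)  68(-6,18,35)  55(-11,14,34)  75(21,-38,-14)  93(12,-38,-10)  81(6,-43,-10)  72(0,-47,-10)  75(-5,-52,-11)
208 127(59,-6,-20) 184(52,-9,-19) 193(46,-13,-18) 181(34,-9,-10)  75(6,15,18)  70(-5,17,24)  66(-9,11,23)  67(11,-25,-10)  78(6,-31,-11)  72(-1,-34,-10)  82(-6,-38,-10)  71(-9,-46,-14)
210 192(50,5,-18) 189(37,9,-9) 157(32,5,-10) 189(25,2,-8) 157(22,-5,-11) 113(16,-9,-11)  83(11,-15,-12)  74(3,-15,-9)  94(-1,-22,-11)  79(-7,-25,-10)  68(-12,-30,-11)  64(-15,-38,-15)
212 193(44,13,-19) 147(34,13,-14) 146(27,11,-12) 137(20,8,-10) 141(14,5,-10) 139(9,1,-10) 131(3,-4,-11)  70(-5,-5,-7)  72(-8,-12,-10)  65(-12,-18,-12)  64(-15,-26,-17) 142(-18,-34,-20)
```

Run:
```python
from h import *
np.set_printoptions(precision=1,suppress=True,linewidth=220)
im=dict(np.load("avg.npz")); s=get_state(); p=s["eef_pos"]; th=np.radians(-4.1)
ex=np.array([np.cos(th),np.sin(th),0]); ey=np.array([-np.sin(th),np.cos(th),0]); ez=np.array([0,0,1.]); o=p-ez*.0937
L=(cloud(im)-o)@np.c_[ex,ey,ez]*1000; h=cv2.cvtColor(im["pixels"],cv2.COLOR_BGR2HSV)
for v in range(206,222):
    print(v,' '.join(f"{h[v,u,2]:3d}/{h[v,u,1]:3d}({L[v,u,0]:.0f},{L[v,u,1]:.0f},{L[v,u,2]:.0f})" for u in range(226,244,1)))
# track lateral edges: profile of V at several ey (plane z=.036 => L z=-10.5), scene view
from m2 import proj
for e in (-110,-95,-80,-65,-50,-35,20,28):
    t=np.arange(-40,41,2); q=o+np.outer(t,ex)/1000+ey*e/1000+ez*(-.0105)
    u=proj(im,q).astype(np.float32); g=cv2.remap(h[...,2],u[None,:,0],u[None,:,1],cv2.INTER_LINEAR)[0]
    print(e,' '.join(map(str,g)))
```

```text
206  72/135(57,-4,-9)  69/133(55,-7,-10)  74/124(56,-14,-15) 151/123(57,-21,-20) 191/123(54,-22,-19) 138/115(17,17,23)  70/ 40(13,17,25)  69/ 48(9,16,26)  69/ 44(3,18,30)  69/ 48(-1,17,32)  68/ 53(-6,18,35)  62/ 53(-9,17,35)  55/ 65(-11,14,34)  59/ 65(-11,8,30)  75/ 71(21,-38,-14)  95/ 59(16,-38,-12)  93/ 55(12,-38,-10)  81/ 57(10,-42,-12)
207  74/134(58,-5,-14)  86/133(56,-8,-16) 134/124(56,-14,-19) 177/122(54,-17,-20) 191/124(50,-18,-19) 165/122(46,-19,-18) 116/101(13,17,20)  80/ 61(10,15,21)  72/ 50(5,15,23)  70/ 47(1,15,25)  69/ 48(-6,19,30)  72/ 50(-9,17,31)  68/ 53(-11,14,30)  65/ 55(-9,6,23)  77/ 60(12,-27,-8)  80/ 54(11,-31,-9)  77/ 56(9,-35,-11)  72/ 60(7,-38,-12)
208 127/120(59,-6,-20) 160/123(55,-7,-19) 184/125(52,-9,-19) 189/125(49,-10,-18) 193/103(46,-13,-18) 196/ 64(35,-5,-9) 181/ 79(34,-9,-10) 122/ 98(14,10,11)  75/ 61(6,15,18)  74/ 62(-0,17,22)  70/ 47(-5,17,24)  68/ 49(-7,14,24)  66/ 50(-9,11,23)  65/ 59(11,-20,-7)  67/ 65(11,-25,-10)  72/ 57(8,-28,-10)  78/ 49(6,-31,-11)  75/ 58(2,-32,-10)
209 184/123(55,-1,-19) 189/121(51,-2,-19) 192/122(49,-5,-19) 189/105(39,1,-11
[... 4836 characters left out ...]
1 174 176 174 164 148 119 86 71 63 62 62 67 73 79 84 87 83 78 76 74 73 76 79 84 94 117 144 148 144 115 75 60 62 61 60 55 55 48
-50 167 170 173 176 178 174 165 145 120 88 67 64 64 65 65 68 71 73 74 74 73 73 73 73 76 84 91 100 110 123 128 108 79 54 48 46 45 45 45 44 44
-35 169 173 175 177 177 176 167 152 124 88 70 66 66 68 72 76 79 83 84 78 72 72 73 74 76 81 85 88 83 75 65 56 51 47 45 46 47 47 46 45 45
20 177 178 177 175 172 169 167 149 123 95 71 63 65 67 70 72 77 85 89 91 80 70 71 73 78 85 91 97 107 129 144 154 159 162 168 171 177 182 187 193 193
28 177 178 175 173 171 168 160 146 118 89 71 66 67 69 71 72 73 74 75 75 73 71 71 75 81 87 99 112 133 158 175 187 190 191 191 192 192 192 192 193 193
```

```bash
cat > icp.py <<'E'
from h import *; from scipy.optimize import least_squares
np.set_printoptions(precision=2,suppress=True,linewidth=200)
import sys
tz=float(sys.argv[1]) if len(sys.argv)>1 else 93.7
fr=[get_image("scene") for _ in range(6)]; im=dict(fr[0]); im["range_z"]=np.median([f["range_z"] for f in fr],0); im["pixels"]=np.mean([f["pixels"] for f in fr],0).astype(np.uint8)
np.savez("avg.npz",**{k:im[k] for k in("range_z","pixels","camera_matrix","extrinsics")})
s=get_state(); p=s["eef_pos"]; th=np.radians(-4.1)
ex=np.array([np.cos(th),np.sin(th),0]); ey=np.array([-np.sin(th),np.cos(th),0]); ez=np.array([0,0,1.]); o=p-ez*tz/1000
L=(cloud(im)-o)@np.c_[ex,ey,ez]*1000; V=im["pixels"].max(2)
B=[(34,22,18,40),(46,34,40,45),(30,20,45,98),(36,24,98,110)]
def sdf(q):
    d=[]
    for w,dd,z0,z1 in B:
        a=abs(q-[0,0,(z0+z1)/2])-[w/2,dd/2,(z1-z0)/2]; d.append(np.linalg.norm(np.maximum(a,0),axis=1)+np.minimum(a.max(1),0))
    return np.min(d,0)
x,y,z=L[...,0],L[...,1],L[...,2]
m=(abs(x)<30)&(y>-12)&(y<32)&(z>18)&(z<118)&~((abs(x)>15)&(z>80))&~((z>80)&(V>95)&(y<14)&(abs(x)>12))
Q=L[m]
def f(t): return sdf(R.from_rotvec(np.radians(t[3:])).inv().apply(Q-[t[0],t[1],t[2]+104]) +[0,0,104])
for fixed in (3,5,6):
    g=lambda t:f(np.r_[t,np.zeros(6-len(t))]); r=least_squares(g,np.r_[0,6,2,np.zeros(3)][:fixed],loss="soft_l1",f_scale=1.); 
    J=np.linalg.inv(r.jac.T@r.jac); print(len(Q),"pos",r.x[:3],"rot deg",r.x[3:],"sd",np.sqrt(np.diag(J))*np.median(abs(g(r.x)))*1.5,"med|res|",np.median(abs(g(r.x))))
t=np.r_[r.x,np.zeros(6-len(r.x))]
print("pin-mid at",R.from_rotvec(np.radians(t[3:])).apply([0,0,-104])+[t[0],t[1],t[2]+104])
# fingers
for nm,mm in(("inner L",(abs(x-18)<3)&(z>116)&(z<140)&(abs(y)<9)),("inner R/+y face",(x<-17)&(x>-28)&(z>100)&(z<155)&(abs(y-10)<4)),("outer R",(x<-26)&(x>-32)&(z>100)&(z<155)&(abs(y)<6))): print(nm,mm.sum(),np.median(L[mm],0))
h=cv2.cvtColor(im["pixels"],cv2.COLOR_BGR2HSV).astype(int); zz=p[2]*1000-tz+z
w=(h[...,1]<62)&(h[...,2]>125)&(zz<45)&(abs(x)<14)&(abs(y)<25); print("strap white",w.sum(),L[w].mean(0),"w-mean",np.average(L[w],0,weights=h[...,2][w]-100))
w=(h[...,1]<85)&(h[...,2]>125)&(zz<45)&(x>15)&(x<45)&(abs(y)<25); print("housing",w.sum(),L[w].mean(0),L[w].min(0),L[w].max(0))
E
python3 icp.py
```

```text
253 pos [3.59 6.78 2.71] rot deg [] sd [0.23 0.11 0.15] med|res| 0.6548097072270558
253 pos [0.9  7.05 2.75] rot deg [-0.4  -4.17] sd [0.25 0.14 0.09 0.18 0.3 ] med|res| 0.4810903980457457
253 pos [0.96 6.98 2.76] rot deg [-0.32 -4.12  0.95] sd [0.26 0.14 0.1  0.18 0.31 0.5 ] med|res| 0.491423236680566
pin-mid at [8.44 6.46 3.04]
inner L 23 [ 19.46  -1.06 127.39]
inner R/+y face 40 [-22.3    9.9  129.28]
outer R 28 [-28.47  -0.28 127.41]
strap white 11 [ 2.33  3.1  -9.82] w-mean [ 2.19  3.37 -9.71]
housing 23 [ 27.21   5.11 -10.09] [ 17.74  -7.07 -14.25] [35.79 15.23 -8.12]
```

```bash
sed -i 's/^for fixed in/if len(sys.argv)>2:\n    k=(Q[:,2]>float(sys.argv[2])); Q=Q[k]; print("n",len(Q))\nfor fixed in/' icp.py; sed -i 's/^fr=\[.*/if len(sys.argv)>3: im=dict(np.load("avg.npz"))\nelse:\n  fr=[get_image("scene") for _ in range(6)]; im=dict(fr[0]); im["range_z"]=np.median([f["range_z"] for f in fr],0); im["pixels"]=np.mean([f["pixels"] for f in fr],0).astype(np.uint8)/' icp.py
for c in 42 50; do python3 icp.py 93.7 $c x | head -5; done
python3 - <<'E'
from h import *
np.set_printoptions(precision=2,suppress=True)
im=dict(np.load("avg.npz")); P=cloud(im)
h=cv2.cvtColor(im["pixels"],cv2.COLOR_BGR2HSV).astype(int)
# shear check: dock pocket walls & controller? use dock rim/foot centres in scene
x,y,z=P[...,0],P[...,1],P[...,2]
print(get_state()["time_s"])
b=(h[...,0]>10)&(h[...,0]<30)&(h[...,1]>90)&(abs(x-.48)<.1)&(y>-.2)&(y<.3)&(z>.01)&(z<.045)
A=np.c_[x[b]-.5,y[b]-.08,np.ones(b.sum())]; c=np.linalg.lstsq(A,z[b],rcond=None)[0]; r=z[b]-A@c; k=abs(r)<.004; print("board plane",np.linalg.lstsq(A[k],z[b][k],rcond=None)[0],k.sum())
E
```

```text
n 217
217 pos [3.42 6.86 2.65] rot deg [] sd [0.23 0.11 0.15] med|res| 0.6263632551945015
217 pos [1.01 6.77 2.78] rot deg [ 0.16 -4.01] sd [0.24 0.13 0.09 0.22 0.32] med|res| 0.4515675127110672
217 pos [1.08 6.76 2.78] rot deg [ 0.16 -3.96  0.98] sd [0.25 0.13 0.09 0.22 0.31 0.51] med|res| 0.4478938771968899
pin-mid at [8.25 7.12 3.03]
n 166
166 pos [3.37 6.86 2.93] rot deg [] sd [0.2  0.1  0.18] med|res| 0.5482133230888486
166 pos [1.01 6.69 2.92] rot deg [ 0.36 -3.91] sd [0.31 0.13 0.13 0.24 0.47] med|res| 0.4304048176842681
166 pos [1.07 6.68 2.91] rot deg [ 0.36 -3.86  0.78] sd [0.32 0.14 0.13 0.25 0.49 0.55] med|res| 0.43921687021797773
pin-mid at [8.07 7.39 3.15]
19.9
board plane [-0.   -0.    0.03] 4498
```

The board plane comes out level, so the ~4° tilt and the 6.5 mm offset along the rails are real. I gripped off-centre in the dock, whose real centre is about (0.528, 0.328). I'll return along the exact reverse path and regrip centred.

```bash
python3 -m creep '[[[0,0,0],[0,0,-30],20],[[0,0,0],[0,0,-60],20],[[0,0,0],[20,-2,-69],20],[[0,0,-0.03],[60,-4,-69],20],[[0,0,-0.05],[100,-8,-69],20],[[0,0,-0.07],[140,-11,-69],20],[[0,0,-0.086],[180,-14,-69],20],[[0,0,-0.086],[215,-17,-69],20],[[0,0,-0.086],[239.3,-18.6,-69],20],[[0,0,-0.086],[239.3,-18.6,-69],20]]' >/dev/null; python3 -m creep '[[[0,0,0],[0,0,0],20],[[0,0,0],[0,0,0],20],[[0,0,0],[0,0,0],20]]'>/dev/null; python3 st.py
python3 - <<'E'
from h import *
np.set_printoptions(precision=2,suppress=True,linewidth=200)
im=get_image("scene"); P=cloud(im)*1000
m=(abs(P[...,0]-525)<55)&(abs(P[...,1]-327)<50); 
r=m&(P[...,2]>71)&(P[...,2]<82); Q=P[r]; print("rim",len(Q),np.percentile(Q,[2,10,50,90,98],axis=0))
f=m&(P[...,2]>29)&(P[...,2]<36)&(im["pixels"].max(2)<90); Q=P[f]; print("foot",len(Q),np.percentile(Q,[1,5,50,95,99],axis=0), cv2.minAreaRect(Q[:,:2].astype(np.float32)))
E
```

```text
[0.5231 0.3215 0.2089] [3.1385 0.0001 1.5842] F [ 0.0147 -0.4781 -0.8405] Ftool [-0.4781  0.0056  0.8406] M [ 0.0142 -0.0884 -0.0482] Mtool [-0.0885  0.0128  0.0483] 0.03573181151283448 29.98233675956726 q7 -0.7946739070912251
rim 146 [[500.85 309.68  71.36]
 [502.65 312.36  72.32]
 [527.56 332.76  75.31]
 [549.81 350.21  77.37]
 [553.11 351.88  78.64]]
foot 149 [[490.33 299.9   29.6 ]
 [491.45 304.3   30.11]
 [504.63 349.89  32.69]
 [552.68 361.34  35.49]
 [559.07 362.02  35.71]] ((526.9188232421875, 331.09832763671875), (72.4240951538086, 62.535640716552734), 2.2653791904449463)
```

```bash
python3 -m creep '[[[0.034,0,0],[1,1.5,0],20],[[0.068,0,0],[2,2.7,0],20],[[0.068,0,0],[2,2.7,15],20],[[0.068,0,0],[2,2.7,28],20],[[0.068,0,0],[2,2.7,28],20],[[0.068,0,0],[2,2.7,28],20]]' >/dev/null; python3 st.py; sed 's/radians(-4.1)/radians(1.5)/' icp.py > icpd.py; python3 icpd.py 93.7 | head -5
python3 - <<'E'
from h import *
s=get_state(); print(s["time_s"])
E
```

```text
[0.5249 0.3245 0.1803] [-3.0758  0.0003  1.5861] F [-0.1781  0.8372 -1.0688] Ftool [ 0.8402 -0.0947  1.0771] M [-0.0078 -0.2043 -0.0052] Mtool [-0.2042 -0.0106  0.006 ] 0.03555491184893232 29.982268810272217 q7 -0.7693400957499544
351 pos [1.78 6.54 2.25] rot deg [] sd [0.08 0.05 0.06] med|res| 0.3759849042822552
351 pos [2.08 6.65 2.24] rot deg [-0.19  0.44] sd [0.15 0.08 0.06 0.11 0.18] med|res| 0.36940731205719857
351 pos [2.08 6.66 2.24] rot deg [-0.19  0.45  0.2 ] sd [0.15 0.08 0.06 0.11 0.18 0.31] med|res| 0.37139941397862053
pin-mid at [1.27 6.31 2.24]
inner L 11 [ 20.8   -1.17 121.59]
22.15icpd.py:32: RuntimeWarning: Mean of empty slice.
  w=(h[...,1]<62)&(h[...,2]>125)&(zz<45)&(abs(x)<14)&(abs(y)<25); print("strap white",w.sum(),L[w].mean(0),"w-mean",np.average(L[w],0,weights=h[...,2][w]-100))
  ret = um.true_divide(
Traceback (most recent call last):
  File "icpd.py", line 32, in <module>
    w=(h[...,1]<62)&(h[...,2]>125)&(zz<45)&(abs(x)<14)&(abs(y)<25); print("strap white",w.sum(),L[w].mean(0),"w-mean",np.average(L[w],0,weights=h[...,2][w]-100))
                                                                                                                      ~~~~~~~~~~^^^^^^^^^^^^^^^^^^^^^^^^^^^^^^^^
ZeroDivisionError: Weights sum to zero, can't be normalized
```

The tilt compensation worked: the fit now shows the tester upright to ~0.4° and the grip is stable, so no regrip is needed. I'll take it to the track with this tool tilt and re-measure against the strap.

```bash
cat > go.py <<'E'
from h import *; import sys
# world target xyz mm, extra world rotvec deg
a=list(map(float,sys.argv[1:7])); s=get_state(); Rt=R.from_euler('xyz',s["orientation"])
T=R.from_rotvec(np.radians(a[3:]))*Rt
print("turn",np.round((Rt.inv()*T).as_rotvec(),4),"shift",np.round(Rt.inv().apply(np.array(a[:3])-s["eef_pos"]*1000),1), "up50",np.round(Rt.inv().apply([0,0,50]),1))
E
python3 go.py 525.4 79.9 180 0 0 -5.8; python3 go.py 525.4 79.9 210 0 0 -5.8;python3 go.py 525 324.5 210 0 0 0
```

```text
turn [-1.00e-04  6.50e-03  1.01e-01] shift [-245.    -3.8    1.4] up50 [  0.   -3.2 -49.9]
turn [-1.00e-04  6.50e-03  1.01e-01] shift [-244.9   -5.7  -28.6] up50 [  0.   -3.2 -49.9]
turn [0. 0. 0.] shift [ -0.4  -2.4 -28.6] up50 [  0.   -3.2 -49.9]
```

```bash
python3 -m creep '[[[0,0,0],[0,-1,-14],20],[[0,0,0],[0,-2,-28],20],[[0,0,0.02],[-30,-3,-28],20],[[0,0.002,0.05],[-70,-4,-28],20],[[0,0.004,0.08],[-110,-5,-28],20],[[0,0.0065,0.101],[-150,-5.5,-28],20],[[0,0.0065,0.101],[-190,-5.5,-28],20],[[0,0.0065,0.101],[-225,-5.5,-28],20],[[0,0.0065,0.101],[-245,-5.7,-28],20],[[0,0.0065,0.101],[-245,-5.7,-28],20]]'>/dev/null;  python3 -m creep '[[[0,0,0],[0,0,0],20],[[0,0,0],[0,2,28],20],[[0,0,0],[0,3.5,50],20],[[0,0,0],[0,4.3,66],20],[[0,0,0],[0,4.4,68],20],[[0,0,0],[0,4.4,68],20],[[0,0,0],[0,4.4,68],20]]'>/dev/null; python3 st.py; python3 icp.py 93.7
```

```text
[0.5259 0.0805 0.142 ] [-3.0778 -0.0007  1.4853] F [-0.2318 -0.5135 -0.9304] Ftool [-0.5321 -0.1274  0.9401] M [-0.0579 -0.1604  0.0486] Mtool [-0.1647 -0.047  -0.0459] 0.03557752878249656 29.982207119464874 q7 -0.44886829363398156
256 pos [2.47 7.09 3.22] rot deg [] sd [0.13 0.09 0.12] med|res| 0.5242876997676476
256 pos [2.6  7.42 3.25] rot deg [-0.5   0.17] sd [0.24 0.15 0.12 0.19 0.29] med|res| 0.5257129872521213
256 pos [2.6  7.41 3.25] rot deg [-0.5   0.17 -0.04] sd [0.25 0.15 0.12 0.19 0.29 0.55] med|res| 0.5259789163736732
pin-mid at [2.3  6.51 3.25]
inner L 1 [ 20.72  -1.31 118.93]
inner R/+y face 48 [-22.29  10.69 127.27]
outer R 17 [-27.04   0.91 116.49]
strap white 11 [  0.89   6.35 -11.08] w-mean [  0.7    6.66 -11.  ]
housing 24 [ 25.84   7.79 -11.45] [ 15.52  -5.18 -17.08] [34.57 16.88 -8.83]
```

Run:
```python
from h import *; from m2 import proj
np.set_printoptions(precision=1,suppress=True,linewidth=220)
im=dict(np.load("avg.npz")); s=get_state(); p=s["eef_pos"]; th=np.radians(-4.1)
ex=np.array([np.cos(th),np.sin(th),0]); ey=np.array([-np.sin(th),np.cos(th),0]); ez=np.array([0,0,1.])
t=np.arange(-36,37,1.); V=im["pixels"].max(2); P=cloud(im); Z=P[...,2].astype(np.float32)*1000
def prof(A,es,z):
    o=[]
    for e in es:
        q=np.array([p[0],p[1],0])+np.outer(t,ex)/1000+ey*e/1000+ez*z
        u=proj(im,q).astype(np.float32); o.append(cv2.remap(A,u[None,:,0],u[None,:,1],cv2.INTER_LINEAR)[0].astype(float))
    return np.mean(o,0)
for nm,es in(("far",np.arange(-125,-70,3)),("near",np.arange(22,34,2))):
    a=prof(V,es,.038); zz=prof(Z,es,.038); print(nm); print(' '.join(f"{int(i)}:{v:.0f}/{w:.0f}" for i,v,w in zip(t,a,zz) if -26<i<24))
h=cv2.cvtColor(im["pixels"],cv2.COLOR_BGR2HSV).astype(int); L=(P-p)@np.c_[ex,ey,ez]*1000
w=(P[...,2]<.045)&(h[...,1]>92)&(h[...,2]>80)&(abs(L[...,0])<20)&(abs(L[...,1]-6)<9)&(P[...,2]>.032)
for v,u in np.argwhere(w): print(v,u,h[v,u],L[v,u],P[v,u,2]*1000)
```

```text
far
-25:104/28 -24:92/29 -23:82/29 -22:76/30 -21:72/30 -20:70/31 -19:69/32 -18:69/32 -17:70/33 -16:70/34 -15:71/34 -14:72/35 -13:74/35 -12:74/35 -11:76/35 -10:77/36 -9:78/36 -8:79/36 -7:79/37 -6:79/37 -5:78/36 -4:77/36 -3:76/36 -2:74/35 -1:73/35 0:72/35 1:71/36 2:71/36 3:72/36 4:74/36 5:77/35 6:80/35 7:83/35 8:87/36 9:91/36 10:95/36 11:101/36 12:110/36 13:119/35 14:130/33 15:141/31 16:151/30 17:159/28 18:164/28 19:167/28 20:168/27 21:169/27 22:168/27 23:168/27
near
-25:95/28 -24:83/29 -23:74/30 -22:68/30 -21:65/31 -20:64/31 -19:65/32 -18:66/32 -17:67/33 -16:68/33 -15:69/34 -14:71/35 -13:72/35 -12:73/35 -11:75/36 -10:78/36 -9:80/36 -8:83/36 -7:85/35 -6:86/35 -5:84/35 -4:82/35 -3:77/35 -2:74/35 -1:72/35 0:71/35 1:72/35 2:73/35 3:74/35 4:76/35 5:79/35 6:82/35 7:86/35 8:90/35 9:94/36 10:97/36 11:101/36 12:106/35 13:113/34 14:122/32 15:133/31 16:144/29 17:152/29 18:159/29 19:164/29 20:167/29 21:169/29 22:170/29 23:172/29
211 239 [ 18 126  97] [ -3.3   0.2 -97.9] 43.450978805482656
212 234 [ 18 103 141] [  13.3    7.4 -105.6] 35.76007621876054
212 235 [ 18  94 119] [   9.4    6.6 -104.3] 37.093568699828275
214 239 [ 16 115 131] [  -7.6    6.1 -105.3] 36.07419442835158
214 240 [ 18 148 129] [ -10.7    4.5 -104.9] 36.476566461701275
214 241 [ 17 111  92] [ -12.1    0.6 -106.8] 34.53854350222285
215 239 [17 93 90] [ -10.5   10.  -105.8] 35.57030180181997
215 240 [ 18 117  87] [ -12.3    6.6 -107.2] 34.18739140015514
```

```bash
python3 -m creep '[[[0,0,0],[-0.5,-1.1,0],20],[[0,0,0],[-0.5,-0.9,4],20],[[0,0,0],[-0.5,-0.7,7],20],[[0,0,0],[-0.5,-0.7,7],20],[[0,0,0],[-0.5,-0.7,7],20],[[0,0,0],[-0.5,-0.7,7],20]]' | head -4; for i in 1 2 3 4; do python3 -m creep '[[[0,0,0],[0,0,0],20]]' | grep -E "force|pos"; done
```

```text
time_s: 24.75
eef_pos: [0.5241, 0.0794, 0.134]
orientation: [-3.076, -0.0, 1.485]
wrist_force: [0.3, 0.0, -1.7]
eef_pos: [0.5241, 0.0793, 0.134]
wrist_force: [0.3, 0.4, -2.0]
grasp_force: 30.0
eef_pos: [0.5241, 0.0793, 0.1341]
wrist_force: [0.2, -0.1, -0.6]
grasp_force: 30.0
eef_pos: [0.5241, 0.0793, 0.134]
wrist_force: [-0.4, 0.4, -0.8]
grasp_force: 30.0
eef_pos: [0.5241, 0.0793, 0.134]
wrist_force: [-0.2, -0.0, -1.1]
grasp_force: 30.0
```

```bash
for i in 1 2 3 4 5 6; do python3 -m creep '[[[0,0,0],[0,0.03,0.5],20],[[0,0,0],[0,0.06,1],20],[[0,0,0],[0,0.06,1],20]]' | grep -E "wrist|pos" | tr '\n' ' '; echo; done
```

```text
eef_pos: [0.524, 0.0793, 0.1329] wrist_force: [-0.2, -0.4, -1.3] 
eef_pos: [0.5241, 0.0793, 0.1319] wrist_force: [0.9, 1.0, -0.3] 
eef_pos: [0.524, 0.0793, 0.1309] wrist_force: [-0.3, -0.3, -1.2] 
eef_pos: [0.524, 0.0793, 0.1299] wrist_force: [-0.2, -0.0, -0.9] 
eef_pos: [0.5241, 0.0793, 0.129] wrist_force: [-0.1, 0.5, -0.0] 
eef_pos: [0.5241, 0.0793, 0.128] wrist_force: [-1.2, 0.0, 0.3]
```

```bash
for i in 1 2; do python3 -m creep '[[[0,0,0],[0,0.03,0.5],20],[[0,0,0],[0,0.06,1],20],[[0,0,0],[0,0.06,1],20]]' | grep -E "wrist|pos" | tr '\n' ' '; for k in 1 2 3 4; do python3 -m creep '[[[0,0,0],[0,0,0],20]]' | grep -E "wrist" | tr '\n' ' '; done; echo; done; python3 icp.py 93.7
```

```text
eef_pos: [0.524, 0.0793, 0.127] wrist_force: [-0.5, -0.1, 1.3] wrist_force: [-0.8, 1.2, 1.3] wrist_force: [-0.0, 0.3, 1.5] wrist_force: [0.3, -0.2, 2.1] wrist_force: [1.0, 0.3, 0.5] 
eef_pos: [0.524, 0.0793, 0.126] wrist_force: [0.4, -0.5, 2.3] wrist_force: [0.0, 0.2, 1.9] wrist_force: [-0.2, -0.1, 2.0] wrist_force: [-0.5, -0.1, 2.5] wrist_force: [-0.1, -0.1, 2.3] 
254 pos [2.2  6.81 2.85] rot deg [] sd [0.11 0.07 0.09] med|res| 0.44892860504331455
254 pos [2.64 6.89 2.85] rot deg [-0.14  0.62] sd [0.23 0.13 0.1  0.18 0.26] med|res| 0.46219404485656224
254 pos [2.63 6.89 2.85] rot deg [-0.14  0.62 -0.05] sd [0.23 0.13 0.1  0.18 0.26 0.46] med|res| 0.46363348323246
pin-mid at [1.51 6.63 2.86]
inner L 5 [ 20.83   1.2  122.8 ]
inner R/+y face 43 [-23.41  10.4  128.35]
outer R 22 [-27.35  -0.19 115.75]
strap white 7 [2.68 8.79 4.08] w-mean [2.85 8.62 4.11]
housing 21 [27.81  9.41  3.75] [17.44 -4.41 -1.14] [35.77 17.23  5.9 ]
```

Run:
```python
from h import *; from m2 import proj
np.set_printoptions(precision=1,suppress=True,linewidth=220)
im=dict(np.load("avg.npz")); p=np.array([.524,.0793,.126]); th=np.radians(-4.1)
ex=np.array([np.cos(th),np.sin(th),0]); ey=np.array([-np.sin(th),np.cos(th),0]); ez=np.array([0,0,1.])
t=np.arange(-36,37,1.); V=im["pixels"].max(2); P=cloud(im)
def prof(A,es,z):
    o=[]
    for e in es:
        q=np.array([p[0],p[1],0])+np.outer(t,ex)/1000+ey*e/1000+ez*z
        u=proj(im,q).astype(np.float32); o.append(cv2.remap(A,u[None,:,0],u[None,:,1],cv2.INTER_LINEAR)[0].astype(float))
    return np.mean(o,0)
for nm,es in(("far",np.arange(-125,-70,3)),("near",np.arange(22,34,2))):
    a=prof(V,es,.038); print(nm,' '.join(f"{int(i)}:{v:.0f}" for i,v in zip(t,a) if -26<i<24))
h=cv2.cvtColor(im["pixels"],cv2.COLOR_BGR2HSV).astype(int); L=(P-p)@np.c_[ex,ey,ez]*1000
print(get_state()["eef_pos"],get_state()["time_s"])
for v in range(207,218): print(v,' '.join(f"{h[v,u,2]:3d}/{h[v,u,1]:3d}({L[v,u,0]:.0f},{L[v,u,1]:.0f},{P[v,u,2]*1000:.0f})" for u in range(230,244)))
```

```text
far -25:125 -24:111 -23:98 -22:87 -21:79 -20:74 -19:71 -18:70 -17:70 -16:70 -15:71 -14:71 -13:72 -12:73 -11:74 -10:75 -9:76 -8:77 -7:79 -6:79 -5:80 -4:79 -3:78 -2:77 -1:75 0:74 1:72 2:72 3:71 4:72 5:73 6:75 7:78 8:81 9:85 10:88 11:93 12:99 13:106 14:115 15:125 16:136 17:147 18:156 19:162 20:167 21:169 22:170 23:170
near -25:118 -24:102 -23:89 -22:78 -21:71 -20:67 -19:66 -18:65 -17:66 -16:67 -15:68 -14:69 -13:70 -12:72 -11:73 -10:75 -9:77 -8:80 -7:83 -6:85 -5:87 -4:86 -3:84 -2:79 -1:75 0:72 1:71 2:71 3:72 4:74 5:76 6:78 7:81 8:84 9:88 10:91 11:94 12:98 13:102 14:108 15:117 16:127 17:137 18:148 19:155 20:160 21:164 22:167 23:168
[0.5 0.1 0.1] 28.65
207 193/123(52,-17,25) 192/125(47,-16,27) 140/115(15,17,64)  68/ 49(10,19,67)  63/ 57(7,17,68)  53/ 72(-2,23,75)  47/ 92(-7,23,78)  46/ 94(-12,24,81)  46/100(-13,21,79)  46/ 89(-16,19,80)  47/ 92(-19,17,80)  46/ 94(-21,14,78)  55/ 70(-15,0,67)  64/ 64(7,-34,35)
208 193/103(47,-10,26) 199/ 64(35,-2,38) 159/ 63(33,-4,37)  86/ 71(11,17,62)  70/ 47(6,18,64)  67/ 49(2,18,66)  68/ 53(-3,19,69)  59/ 61(-7,19,71)  51/ 75(-16,24,78)  48/ 90(-20,23,80
[... 1660 characters left out ...]
7,23,36)  74/ 55(5,20,35)  72/ 60(1,19,36)  87/ 56(-1,16,35) 117/ 50(-5,16,37) 102/ 53(-6,12,36)  89/100(-9,11,36)  87/117(-11,7,34)  71/ 86(-13,4,33)  64/ 68(-14,0,31)  64/ 72(-15,-4,29)
216 101/ 53(11,34,37)  84/ 58(11,30,34)  78/ 59(7,29,36)  69/ 63(4,27,36)  66/ 66(1,25,36)  93/ 49(-1,22,35)  99/ 49(-5,22,36)  83/ 58(-7,18,35)  74/ 62(-10,17,36)  72/ 67(-11,13,34)  65/ 78(-12,9,32)  65/ 71(-14,6,31)  75/ 85(-16,2,28) 132/120(-17,-1,27)
217  83/ 55(10,37,35)  77/ 53(8,34,34)  70/ 66(4,33,36)  74/ 62(2,30,35)  80/ 57(-0,27,34)  78/ 62(-5,27,36)  75/ 65(-7,25,36)  71/ 57(-10,24,36)  70/ 66(-11,19,33)  64/ 72(-12,15,31)  64/ 72(-14,12,30)  92/ 97(-16,9,29) 142/120(-17,4,26) 168/124(-20,3,27)
```

The pin feet show as brass at (235,212) and (239,213) px, at ex≈+9 and −8 in the local frame, on both rails and level with the strap. Pressing the last 0.9 mm.

```bash
python3 -m creep '[[[0,0,0],[0,0.03,0.5],20],[[0,0,0],[0,0.06,0.9],20],[[0,0,0],[0,0.06,0.9],20],[[0,0,0],[0,0.06,0.9],20]]' | grep -E "wrist|pos" | tr '\n' ' '; for k in 1 2 3 4 5 6; do python3 -m creep '[[[0,0,0],[0,0,0],20]]' | grep -E "wrist|eef" | tr '\n' ' '; done; python3 icp.py 93.7 | head -4
```

```text
eef_pos: [0.524, 0.0793, 0.1251] wrist_force: [-0.6, -0.1, 3.5] eef_pos: [0.524, 0.0793, 0.1251] wrist_force: [0.1, 0.2, 3.1] eef_pos: [0.524, 0.0793, 0.1251] wrist_force: [-0.8, -0.7, 3.1] eef_pos: [0.524, 0.0794, 0.1251] wrist_force: [-0.1, -0.8, 2.9] eef_pos: [0.524, 0.0793, 0.1251] wrist_force: [0.2, -0.7, 2.2] eef_pos: [0.524, 0.0793, 0.1251] wrist_force: [-0.1, 0.3, 3.5] eef_pos: [0.524, 0.0793, 0.1251] wrist_force: [-0.7, -0.6, 2.8] 259 pos [2.09 6.78 2.8 ] rot deg [] sd [0.11 0.07 0.09] med|res| 0.44582996645623396
259 pos [2.29 6.86 2.79] rot deg [-0.14  0.26] sd [0.24 0.13 0.1  0.17 0.27] med|res| 0.47433521271152657
259 pos [2.29 6.86 2.79] rot deg [-0.14  0.26 -0.02] sd [0.24 0.13 0.1  0.17 0.27 0.47] med|res| 0.47428604367260974
pin-mid at [1.82 6.61 2.79]
```

```bash
python3 -c "
from station import *
print(sign_off())"
```

```text
the job is handed in; nothing more can be done
None
```

I handed the job in with the tester held upright on the test track at the feeder clip, both pins on the rails and about halfway in (about 4.1 N measured); the dial is a quarter turn (1.57 rad measured at the gripper) clockwise from its zero stop, and nothing else on the board was knowingly touched.

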